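# Tilt inspection of converter modules

## Task

Load all the converter modules (two or three) into the pockets of the tilting inspection cradle, flat and with every white connector towards the clamp's hinge, then swing the yellow-handled clamp over onto them. With the clamp shut, raise the red handle until the cradle is tilted 35 degrees, hold it still there for two seconds, bring it back fully level, and swing the clamp fully open again. Finally put all the modules upright side by side on the floor of the black tray, leave the cradle level and the clamp open, and leave the other things on the bench alone.

Things in the scene. Friction and masses are not known exactly. Their poses are not given: they have to be found in the camera images.
- module1: Converter module (None if absent): black case, silver fins on top, white connector block on one end, a yellow stripe on top near it; 100 mm long (its x), 36 mm wide (y), 40 mm high, about 0.17 kg, flat-sided, gripped across its width. Origin: centre of its underside; connector at its +x end. Starts upright, turned any way.
- module2: Converter module (None if absent): black case, silver fins on top, white connector block on one end, a yellow stripe on top near it; 100 mm long (its x), 36 mm wide (y), 40 mm high, about 0.17 kg, flat-sided, gripped across its width. Origin: centre of its underside; connector at its +x end. Starts upright, turned any way.
- module3: Converter module (None if absent): black case, silver fins on top, white connector block on one end, a yellow stripe on top near it; 100 mm long (its x), 36 mm wide (y), 40 mm high, about 0.17 kg, flat-sided, gripped across its width. Origin: centre of its underside; connector at its +x end. Starts upright, turned any way.
- connector1 (a point): Centre of the white connector block (14 x 26 x 24 mm) on module1, 43 mm from the module's origin along its +x and 14 mm above its underside.
- connector2 (a point): Centre of the white connector block (14 x 26 x 24 mm) on module2, 43 mm from the module's origin along its +x and 14 mm above its underside.
- connector3 (a point): Centre of the white connector block (14 x 26 x 24 mm) on module3, 43 mm from the module's origin along its +x and 14 mm above its underside.
- stand: Fixed stand of the cradle: aluminium base plate 230 x 200 x 12 mm, two blue posts 110 mm high, 82 mm off its middle in y, that carry the cradle's pivot 105 mm above the bench. Origin: middle of the plate on the bench; x from the red handle to the far end, y to the clamp's hinge side. Turned up to 0.2 rad.
- pocket1 (a point): Centre of the floor of the cradle's nearest (handle side) pocket, 108 mm (y) x 44 mm (x), between black ribs 10 mm high. x points from the red handle to the far end, y to the clamp's hinge, z up out of the cradle. Pockets are 68 mm apart along x; the floor is 12 mm below the pivot, 93 mm above the bench when level.
- pocket2 (a point): Centre of the floor of the cradle's middle pocket, 108 mm (y) x 44 mm (x), between black ribs 10 mm high. x points from the red handle to the far end, y to the clamp's hinge, z up out of the cradle. Pockets are 68 mm apart along x; the floor is 12 mm below the pivot, 93 mm above the bench when level.
- pocket3 (a point): Centre of the floor of the cradle's farthest pocket, 108 mm (y) x 44 mm (x), between black ribs 10 mm high. x points from the red handle to the far end, y to the clamp's hinge, z up out of the cradle. Pockets are 68 mm apart along x; the floor is 12 mm below the pivot, 93 mm above the bench when level.
- tilt (a joint): Tilt of the cradle in rad: 0 level (a stop), grows as the red handle goes up and the far end goes down, stop at 0.9; 35 degrees is 0.611. Turns about the stand's y axis. Stiff (0.6 N m, about 4 to 5 N at the handle): it stays where it is left. A red pointer on the -y side reads on a white scale plate: black tick level, green tick 35 degrees.
- tilt_pivot (a point): Middle of the cradle's pivot axis (which runs along the stand's y), 105 mm above the bench. The cradle is an aluminium tray 196 mm long (x), 124 mm wide.
- tilt_handle (a point): Middle of the red handle's grip bar at the cradle's end nearest the robot: round, 12 mm thick, 100 mm long along the stand's y, 143 mm from the pivot towards the robot and 20 mm above it when level; 45 mm free between bar and cradle. The bar can turn within the fingers.
- clamp (a joint): Angle of the clamp in rad: 0 shut (rubber bar rests on the tops of seated modules), grows as it opens upward, about 1.45 is the balance point, stop at 1.95; it leans open at the start (1.7 to 1.95). It falls gently shut below about 1.1 or onto the open stop above about 1.8; in between friction holds it. Its open handle stands up to about 0.28 m above the bench.
- clamp_pivot (a point): Middle of the clamp's hinge axis (it runs along the cradle's x), on the cradle: 85 mm from the pivot to the clamp side (y) and 45 mm above it when level.
- clamp_handle (a point): Middle of the yellow clamp handle's grip bar: round, 12 mm thick, 100 mm long along the cradle's x, middle 80 mm free. Shut, it is 125 mm from the hinge towards the cradle's middle (-y) and 30 mm above the hinge; it moves on a 128.5 mm circle. A rubber-faced bar 172 mm long, 85 mm from the hinge, presses on the modules.
- tray: Loose black open tray 240 mm (its x) x 150 mm (its y) x 25 mm high, walls 5 mm, 0.5 kg. Origin: centre of its underside.
- tray_in (a point): Centre of the tray's inner floor, 5 mm above the bench; axes as the tray's.
- yellow_marker: Yellow marker pen 130 x 16 mm, lying (bystander, loose).
- black_marker: Black marker pen 140 x 14 mm, lying (bystander, loose).
- tape_roll: Amber tape roll 84 mm across, 20 mm high, lying flat (bystander, loose).
- mouse: Black computer mouse 100 x 60 x 32 mm with a red wheel (bystander, loose).
- screwdriver: Orange screwdriver lying flat (bystander, loose).
- flux_bottle: White bottle 50 mm across, 100 mm high, red cap (bystander, loose).
Things that resemble listed ones, but are neither listed nor needed, are in the scene too. What is shaped like the module3 but blue or brown is not meant. What is shaped like the module2 but green is not meant.

How it is judged (in metres and radians):
On the way, in this order (a step that is already met when the one before it is completed fails the run):
1. all modules seated in pockets, connectors towards the clamp's hinge ((distance between module1 and pocket1 below 0.01 m or distance between module1 and pocket2 below 0.01 m or distance between module1 and pocket3 below 0.01 m) and angle between the z axis of each of module1, module2, module3 and the z axis of pocket2, either way round below 0.12 rad and y of each of connector1, connector2, connector3 in the frame of pocket2 above 0.03 m and (distance between module2 and pocket1 below 0.01 m or distance between module2 and pocket2 below 0.01 m or distance between module2 and pocket3 below 0.01 m) and (distance between module3 and pocket1 below 0.01 m or distance between module3 and pocket2 below 0.01 m or distance between module3 and pocket3 below 0.01 m)), for 0.2 s.
2. clamp shut onto the seated modules (all of step 1 and value of joint clamp below 0.12 rad), for 0.2 s.
3. cradle held still at 35 degrees (within 5) for a second or more, modules seated, clamp shut (all of step 1 and value of joint tilt between 0.524 and 0.698 rad and velocity of joint tilt between -0.05 and 0.05 rad/s and value of joint clamp below 0.15 rad), for 1.2 s.
4. cradle level again with the clamp still shut (value of joint tilt below 0.05 rad and value of joint clamp below 0.15 rad), for 0.2 s.
5. clamp swung back open past its balance point (value of joint clamp above 1.6 rad), for 0.2 s.
At the end, for the whole second after the job is handed in: Every module present lies upright (within 0.1 rad), at rest, on the tray's floor (within 6 mm of floor height, its centre within 100 mm along and 55 mm across of the tray's centre); cradle level (under 0.05 rad) and clamp open (over 1.6 rad) (x of module1 in the frame of tray_in between -0.1 and 0.1 m and y of module1 in the frame of tray_in between -0.055 and 0.055 m and z of module1 in the frame of tray_in between -0.006 and 0.006 m and angle between each of module1, module2, module3's own z axis and vertical below 0.1 rad and linear speed of each of module1, module2, module3 below 0.02 m/s and x of module2 in the frame of tray_in between -0.1 and 0.1 m and y of module2 in the frame of tray_in between -0.055 and 0.055 m and z of module2 in the frame of tray_in between -0.006 and 0.006 m and x of module3 in the frame of tray_in between -0.1 and 0.1 m and y of module3 in the frame of tray_in between -0.055 and 0.055 m and z of module3 in the frame of tray_in between -0.006 and 0.006 m and value of joint tilt below 0.05 rad and value of joint clamp above 1.6 rad); the robot touches nothing.
It fails at once if the cradle is tilted with the clamp not shut (value of joint tilt above 0.25 rad and value of joint clamp above 0.35 rad).
It fails at once if another thing on the bench is moved more than 40 mm (distance of any of yellow_marker, black_marker, tape_roll, mouse, screwdriver, flux_bottle from where it was at the start of the episode above 0.04 m).
Of module1, module2, module3 only 2 to 3 are there at a start; the rules pass over those that are not, and their reading is None.
At some moment in a run one of module1, module2, module3 may be knocked a few centimetres aside while the robot is not near it.
Once in a run the grip may slacken for a moment while it holds something.
It also fails if it takes over 210 s, if anything falls off the work surface, if the arm or the gripper's body presses on something with over 40 N, if the wrist force passes 120 N, or if a joint passes its speed limit or range.

## Robot

A 6-joint arm with a two-finger parallel gripper is mounted at the origin on the work surface. World frame = base frame: x ahead of the robot, y to its left, z up, the work surface at z = 0. Lengths are in m, angles in degrees, forces in N, time in s.
With the tool pointing down it reaches from about 0.35 to 0.875 m from the base axis. Payload 4.2 kg.
Tool frame: the origin (TCP) lies on the centre line of the jaws, within the pads' length; the fingertips stand r.tip_extent ahead of it and the grasp point (between the pads) lies 11 mm behind it (r.tip_extent is the distance from the TCP to the fingertips, in m); z points along the fingers, y is the line along which they close (so a half turn about z gives the same grasp; the last joint's range is limited). The gripper opens to 87 mm and grips with 3 to 60 N. Pads are 19 mm wide; open, the fingers measure 117 mm over their backs; the gripper's body (75 mm by 190 mm) begins 51 mm behind the grasp point.
Start: joints at [-60.47, 22.042, 0.453, 0, -68.411, -14.817], TCP at [0.159, -0.604, 0.231] pointing down, gripper open.
Joint ranges: [-179.83, 179.83], [-69.29, 118.12], [-61.27, 80.66], [-181.25, 117.63], [-171.15, -9.14], [-177.46, 177.46]. Speed limits (degrees/s): [159.86, 159.86, 180, 180, 180, 180].

## Interface

Orientations are given as a 3x3 rotation matrix whose columns are the frame's x, y, z axes.
In Python, from station import r gives the robot as it stands.
- The arm moves only by the shell command python3 -m jog 'ROWS'. ROWS is text: rows parted by semicolons, each of 5 numbers parted by spaces: the opening, from 0 (shut) to 1 (fully open), then the shift along the world's x, y, z in mm, then the turn about the world's z in degrees. In form: hand dx dy dz roll; .... A call has 1 to 5 rows; each row shifts and turns the commanded pose from where the row before left it; what a row does not reach is not made up. A row lasts 1/8 s, in which the tool goes at most 62.5 mm and 10.7 degrees, less where a joint would pass 70% of its speed; a pose out of reach is approached as far as the arm can. A call is refused whole if a number of a shift passes 62.5 or a number of a turn 10.7, either way. A call with a gripper value outside its range is refused whole. The fingers move at their own pace and stop on an object; the grip force is fixed at half the most. Time passes only in rows, so rows that do not move let the fingers close. It gives the time, the measured TCP pose, the force, the opening and the grip force at its end, in the units of the state.
- r.sense(): the state, without advancing time (a new reading comes with each control period).
- r.capture(name): name is "scene" or "top" or "wrist"; returns a dict with "pixels" (384x512x3 uint8, red, green, blue), "fovy" (degrees; the focal length in pixels is half the picture's height over the tangent of half this angle, whatever the lens; pixels are square), "cx", "cy" (the principal point, pixels), "origin" and "orientation" of the camera in the world; the wrist camera has in their place "T_tool_cam" (4x4, takes a point from camera to tool coordinates, whose origin is the TCP and whose axes are the flange's). Camera axes: x right, y down, z forward; pixel columns grow to the right and rows downward; lengths in m; the calibration is good to about 2 mm. The wrist camera is an equidistant fisheye: a pixel r from the principal point sees the ray r / f radians off the axis. A picture is of the moment at which its call begins: read the wrist's pose just before it. There is no depth.
- r.finish_job(): hands the job in; it is judged then, once.
The state is a dict: "time_s": time; "joints": joint angles; "joint_velocities": joint speeds; "effort": joint torques, N m; "tcp_pos": TCP position; "ee_rot": TCP orientation; "wrist_force": force on the tool from outside, world axes, zero at the start; "moment": the same for the moment, N m; "gripper_width": opening from 0.0 (shut) to 1.0 (fully open); "gripper_force": force on a finger pad.
Only numpy, scipy, OpenCV 4.12 (cv2) and the standard library are available. Lean on these libraries where they do the work, as an engineer would, in place of code of your own. Each camera call takes 0.05 s, during which the arm holds its last target. There are 200 camera calls.

## Working session

There is one attempt and no reset: what is moved stays moved. The work goes in short steps, Python scripts to look and compute and a shell command to move; the robot and the scene stay as the last step left them, time stands still between calls to the robot, and variables do not carry over. Pictures are saved under pics/ and viewed, at most 14 in all, crops included, and the job is handed in when it is done.

```bash
ls; mkdir -p pics
python3 - <<'E'
from station import r
import cv2
s=r.sense(); print(s['time_s'],s['tcp_pos'],s['ee_rot'],s['gripper_width'],r.tip_extent)
for n in ("scene","top"):
    c=r.capture(n); print(n,c['fovy'],c['cx'],c['cy'],c['origin'],c['orientation'])
    cv2.imwrite(f'pics/{n}0.png',cv2.resize(c['pixels'][:,:,::-1],(800,600),interpolation=cv2.INTER_CUBIC))
    cv2.imwrite(f'{n}0raw.png',c['pixels'][:,:,::-1])
E
```

```text
pics
0.0 [ 0.15860302 -0.60392193  0.22943743] [[-9.67266367e-01 -2.53762448e-01 -6.28010225e-04]
 [-2.53763216e-01  9.67264017e-01  2.13352216e-03]
 [ 6.60438858e-05  2.22305013e-03 -9.99997527e-01]] 0.9970564957642714 0.008
scene 56.244409837525374 258.75245524666747 186.5095144516327 [ 1.05224735 -0.17451738  0.95801869] [[ 0.13424318  0.82489986 -0.54910744]
 [ 0.99082506 -0.12047802  0.0612434 ]
 [-0.01563571 -0.55229092 -0.83350481]]
top 49.67598917902988 257.28661590525866 190.7885482176302 [ 0.40448662 -0.15222671  1.38583177] [[-0.01822001 -0.99776031  0.06436143]
 [-0.99942378  0.02001856  0.02741113]
 [-0.02863816 -0.06382491 -0.99755012]]
```

View pics/scene0.png

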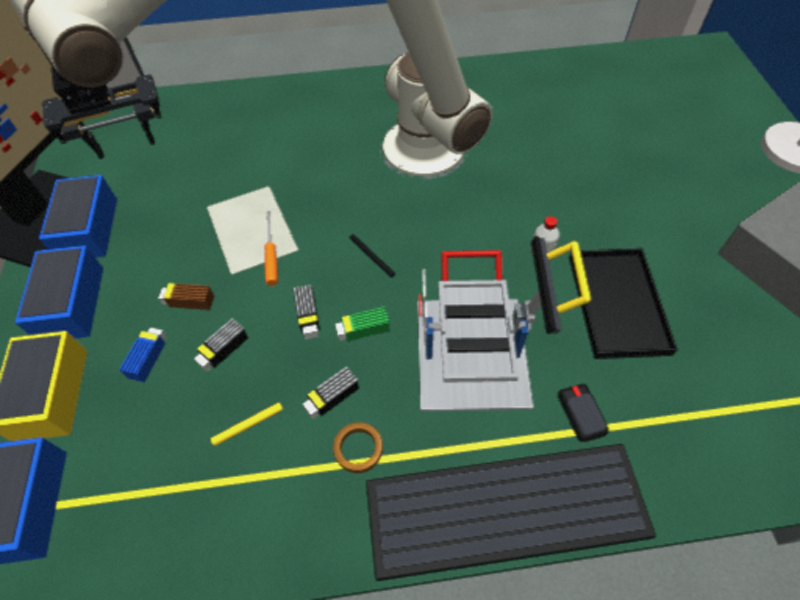

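View pics/top0.png

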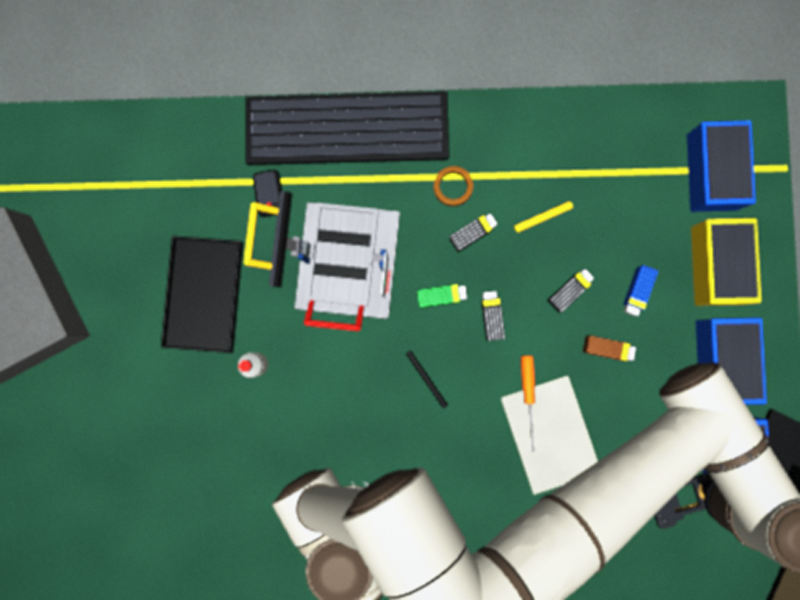

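The scene view shows three silver-finned modules at about (220,343), (306,310) and (331,391), with the cradle at (475,330) and the tray at (628,300). In the top view the modules are at (472,232), (571,291) and (493,316), the cradle at (348,258), the red handle at (333,324), the clamp handle at (258,236) and the tray at (202,294).

```bash
cat > h.py <<'E'
import numpy as np, cv2
from station import r
def cap(n):
    s=r.sense(); c=r.capture(n); c['s']=s
    if n=='wrist':
        T=np.array(c['T_tool_cam']); R=np.array(s['ee_rot'])
        c['R']=R@T[:3,:3]; c['o']=np.array(s['tcp_pos'])+R@T[:3,3]
    else: c['R']=np.array(c['orientation']); c['o']=np.array(c['origin'])
    c['fish']=n=='wrist'; c['f']=c['pixels'].shape[0]/2/np.tan(np.radians(c['fovy']/2))
    c['hsv']=cv2.cvtColor(c['pixels'],cv2.COLOR_RGB2HSV); return c
def ray(c,p):
    d=(np.array(p,float)-[c['cx'],c['cy']])/c['f']
    if c['fish']:
        t=np.hypot(*d); v=np.array([*(d/max(t,1e-9)*np.sin(t)),np.cos(t)])
    else: v=np.array([*d,1.]); v/=np.linalg.norm(v)
    return c['R']@v
def plane(c,p,z):
    v=ray(c,p); return c['o']+v*(z-c['o'][2])/v[2]
def proj(c,X):
    v=c['R'].T@(np.array(X)-c['o'])
    if c['fish']:
        t=np.arctan2(np.hypot(v[0],v[1]),v[2]); d=v[:2]/max(np.hypot(v[0],v[1]),1e-9)*t
    else: d=v[:2]/v[2]
    return d*c['f']+[c['cx'],c['cy']]
def tri(*cp):
    A=0;b=0
    for c,p in cp:
        v=ray(c,p); M=np.eye(3)-np.outer(v,v); A=A+M; b=b+M@c['o']
    X=np.linalg.solve(A,b)
    return X,max(np.linalg.norm(np.cross(X-c['o'],ray(c,p))) for c,p in cp)
def blobs(c,lo,hi,amin=8):
    m=cv2.inRange(c['hsv'],np.array(lo),np.array(hi))
    n,l,st,ce=cv2.connectedComponentsWithStats(m)
    return [(ce[i].round(1),int(st[i,4]),l==i) for i in range(1,n) if st[i,4]>=amin]
def box(mask):
    return cv2.boxPoints(cv2.minAreaRect(np.argwhere(mask)[:,::-1].astype(np.float32)))
YEL=((22,120,120),(35,255,255)); WHITE=((0,0,190),(180,50,255));
E
python3 - <<'E'
from h import *
np.set_printoptions(precision=4,suppress=True)
T=cap('top');S=cap('scene')
for n,c in(('T',T),('S',S)):
    print(n,'yel',[(b[0].tolist(),b[1]) for b in blobs(c,*YEL,6)])
    red=blobs(c,(0,150,100),(6,255,255),5); print(n,'red',[(b[0].tolist(),b[1],box(b[2]).round(0).tolist()) for b in red])
    w=blobs(c,*WHITE,5); print(n,'white',[(b[0].tolist(),b[1]) for b in w if b[1]<200])
    k=blobs(c,(0,0,0),(180,255,45),60); print(n,'blk',[(b[0].tolist(),b[1]) for b in k])
E
```

```text
T yel [([370.1, 110.7], 583), ([493.0, 107.5], 84), ([229.0, 114.3], 409), ([289.5, 112.5], 56), ([81.0, 118.1], 663), ([163.4, 150.3], 357), ([347.4, 138.4], 226), ([310.0, 143.1], 47), ([466.1, 168.3], 640), ([372.3, 179.1], 45), ([291.1, 187.0], 37), ([314.1, 193.4], 47), ([407.5, 193.7], 30), ([399.5, 224.5], 51), ([338.0, 248.0], 9)]
T red [([212.7, 205.4], 220, [[194.0, 208.0], [195.0, 193.0], [232.0, 196.0], [230.0, 212.0]]), ([156.7, 233.8], 35, [[153.0, 231.0], [160.0, 231.0], [160.0, 236.0], [153.0, 236.0]])]
T white [([314.0, 140.8], 35), ([245.7, 166.4], 12), ([375.6, 176.0], 33), ([295.6, 186.9], 36), ([313.2, 188.8], 37), ([405.0, 197.9], 41), ([403.9, 225.6], 30), ([161.1, 234.4], 79), ([203.7, 307.5], 21), ([200.9, 348.7], 70)]
T blk [([225.4, 91.5], 771), ([180.7, 152.7], 263), ([28.6, 171.1], 755), ([125.9, 175.7], 949), ([274.9, 245.3], 86), ([436.8, 240.3], 154), ([502.7, 283.3], 659), ([247.0, 307.5], 167), ([456.1, 318.8], 335), ([496.4, 373.3], 84)]
S yel [([366.9, 175.9], 389), ([108.0, 185.7], 42), ([196.5, 204.1], 47), ([221.7, 206.8], 36), ([22.3, 256.2], 8
[... 547 characters left out ...]
1.9], 18), ([303.2, 63.5], 57), ([290.6, 75.7], 9), ([352.7, 149.7], 36), ([271.0, 185.0], 7), ([103.6, 187.3], 15), ([324.5, 193.5], 26), ([272.9, 197.7], 25), ([284.2, 208.0], 8), ([291.2, 209.0], 55), ([309.5, 209.2], 192), ([217.3, 209.9], 31), ([197.7, 210.4], 29), ([98.7, 211.6], 23), ([269.2, 220.6], 9), ([284.8, 227.6], 14), ([128.4, 230.0], 31), ([299.7, 229.1], 7), ([299.1, 251.6], 163), ([313.7, 251.7], 97), ([321.7, 251.8], 53), ([197.8, 260.0], 40)]
S blk [([36.6, 94.3], 3633), ([93.1, 78.4], 111), ([301.4, 86.7], 192), ([238.0, 163.6], 123), ([347.4, 183.1], 343), ([400.9, 192.5], 2453), ([145.8, 223.0], 161), ([216.3, 255.0], 125), ([369.1, 268.6], 184), ([332.1, 356.3], 354)]
```

Run:
```python
from h import *
np.set_printoptions(precision=4,suppress=True)
T=cap('top');S=cap('scene')
for n,a,b in(('A',(310,143.1),(201.9,255.1)),('B',(372.3,179.1),(131.4,224.7)),('C',(314.1,193.4),(196.5,204.1))):
    print(n,'stripe',*tri((T,a),(S,b)))
for n,a,b in(('A',(314,140.8),(197.8,260)),('B',(375.6,176),(128.4,230)),('C',(313.2,188.8),(197.7,210.4))):
    print(n,'conn',plane(T,a,.026),plane(S,b,.02))
def ends(m,axis,last):
    # outer pixels of a handle: for each col(axis=0)/row(axis=1) take extreme
    pts=[]
    for i in range(m.shape[1-axis]):
        q=np.flatnonzero(m[:,i] if axis==0 else m[i])
        if len(q): pts.append((i,q[-1] if last else q[0]))
    return np.array(pts)
def show(n,c,cent,lo,hi,axis,last):
    b=min(blobs(c,lo,hi,20),key=lambda b:np.hypot(*(b[0]-cent)))
    p=ends(b[2],axis,last); print(n,p.tolist())
R=((0,150,100),(6,255,255))
show('redT',T,(212,205),*R,0,True); show('redS',S,(301,166),*R,0,False)
show('yelT',T,(163,150),*YEL,1,False); show('yelS',S,(367,176),*YEL,1,True)
for n,c,ce in(('T',T,(126,176)),('S',S,(401,192))):
    b=min(blobs(c,(0,0,0),(180,255,70),500),key=lambda b:np.hypot(*(b[0]-ce)))
    q=box(b[2]); print('tray',n,b[1],q.tolist())
    cnt=cv2.findContours(b[2].astype(np.uint8),0,2)[0][0]; print(cv2.approxPolyDP(cv2.convexHull(cnt),4,True)[:,0].tolist())
```

```text
A stripe [ 0.6449 -0.2912  0.0341] 0.00033415898903662705
B stripe [ 0.5222 -0.4895  0.0347] 0.00034539550246799584
C stripe [ 0.4795 -0.2998  0.0344] 3.1496625283269726e-05
A conn [ 0.6537 -0.305   0.026 ] [ 0.6516 -0.3052  0.02  ]
B conn [ 0.5329 -0.5024  0.026 ] [ 0.5302 -0.5025  0.02  ]
C conn [ 0.4951 -0.2981  0.026 ] [ 0.4932 -0.299   0.02  ]
redT [[195, 207], [196, 208], [197, 208], [198, 208], [199, 208], [200, 208], [201, 208], [202, 208], [203, 208], [204, 209], [205, 209], [206, 209], [207, 209], [208, 209], [209, 209], [210, 209], [211, 209], [212, 209], [213, 209], [214, 209], [215, 210], [216, 210], [217, 210], [218, 210], [219, 210], [220, 210], [221, 210], [222, 210], [223, 211], [224, 211], [225, 211], [226, 211], [227, 211], [228, 211], [229, 211], [230, 210], [231, 206]]
redS [[283, 161], [284, 161], [285, 161], [286, 161], [287, 161], [288, 161], [289, 161], [290, 161], [291, 161], [292, 161], [293, 161], [294, 161], [295, 161], [296, 161], [297, 161], [298, 161], [299, 161], [300, 161], [301, 161], [302, 161], [303, 161], [304, 160], [305, 160], [306, 161], [307,
[... 1015 characters left out ...]
[180, 375], [181, 375], [182, 376], [183, 376], [184, 376], [185, 376], [186, 377], [187, 377], [188, 377], [189, 377], [190, 377], [191, 377], [192, 377], [193, 375], [194, 372], [195, 370], [196, 367], [197, 365], [198, 362], [199, 360]]
tray T 3369 [[102.39485168457031, 221.8583526611328], [108.76823425292969, 149.62660217285156], [155.5218963623047, 153.75193786621094], [149.1485137939453, 225.9836883544922]]
[[110, 151], [155, 155], [148, 225], [103, 221]]
tray S 3331 [[369.7724304199219, 160.1310272216797], [429.0965881347656, 156.64137268066406], [433.2414245605469, 227.1034393310547], [373.9172668457031, 230.5930938720703]]
[[410, 159], [433, 224], [380, 229], [372, 198], [372, 160]]
```

Run:
```python
from h import *
np.set_printoptions(precision=4,suppress=True)
T=cap('top');S=cap('scene')
a=tri((T,(195,206)),(S,(320,162.2)));b=tri((T,(231,209.5)),(S,(283,162.8)));print('red',a,b,(a[0]+b[0])/2)
d=a[0]-b[0];print('yaw',np.arctan2(-d[0],d[1]),np.linalg.norm(d))
a=tri((T,(162.2,130)),(S,(375,194)));b=tri((T,(158,170)),(S,(367.5,155)));print('yel',a,b,(a[0]+b[0])/2)
d=a[0]-b[0];print('yaw',np.arctan2(d[1],d[0]),np.linalg.norm(d))
q=np.array([plane(T,p,.025)[:2] for p in [[110, 151], [155.5, 154], [148.5, 225.5], [102.7, 221.5]]]);print('tray',q,q.mean(0),[np.linalg.norm(q[i]-q[i-1]) for i in range(4)])
```

```text
red (array([0.4433, 0.0744, 0.1223]), np.float64(0.00042675649867977665)) (array([ 0.4306, -0.0343,  0.1236]), np.float64(0.002059569516474814)) [0.4369 0.02   0.1229]
yaw -0.11585039943036103 0.10945373379173298
yel (array([0.6508, 0.1381, 0.2592]), np.float64(0.000718598266912741)) (array([0.54  , 0.1517, 0.2616]), np.float64(0.001493589281851624)) [0.5954 0.1449 0.2604]
yaw -0.12245850605244682 0.11157663737033449
tray [[0.6354 0.3753]
 [0.6219 0.2221]
 [0.3849 0.2459]
 [0.4008 0.3986]] [0.5107 0.3104] [np.float64(0.2358465304146445), np.float64(0.15380748245162595), np.float64(0.23819923809415455), np.float64(0.15351587089497673)]
```

```bash
python3 -m jog '1 20 10 40 0; 1 60 50 30 -4; 1 60 50 30 -4; 1 60 50 20 0; 1 60 50 10 0'; python3 -m jog '1 50 40 0 0; 1 30 24 0 0; 1 0 0 0 0;1 0 0 0 0'
python3 - <<'E'
from h import *
np.set_printoptions(precision=4,suppress=True)
c=cap('wrist'); print(c['s']['time_s'],c['s']['tcp_pos'],c['s']['joints'],c['fovy'],c['o'])
cv2.imwrite('pics/w1.png',c['pixels'][:,:,::-1])
for n,X in(('A',(.645,-.291,.04)),('B',(.522,-.489,.04)),('C',(.4795,-.2998,.04))): print(n,proj(c,X))
E
```

```text
time_s: 1.02
tcp_pos: [0.3639, -0.4402, 0.3402]
ee_rot: [[-0.993, -0.117, 0.002], [-0.117, 0.993, -0.002], [-0.002, -0.002, -1.0]]
wrist_force: [0.2, -0.5, -1.6]
gripper_width: 0.999
gripper_force: 0.0
time_s: 1.52
tcp_pos: [0.441, -0.3784, 0.3388]
ee_rot: [[-0.993, -0.117, -0.0], [-0.117, 0.993, -0.0], [0.0, -0.0, -1.0]]
wrist_force: [-0.7, -0.1, -0.3]
gripper_width: 0.999
gripper_force: 0.0
1.525 [ 0.441  -0.3784  0.3388] [-24.6668  14.6445   5.1053   0.0109 -80.4763 -58.6175] 65.70646984690485 [ 0.3674 -0.3858  0.4938]
A [290.4873 280.1352]
B [182.0805 202.6709]
C [301.3522 190.6831]
```

View pics/w1.png

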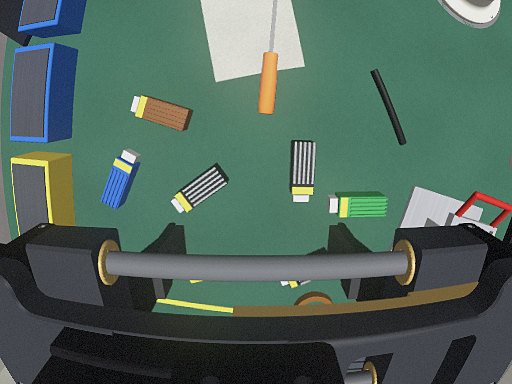

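The wrist view shows module C at (303,170), B at (199,188) and the decoys. A is hidden behind the gripper at about (290,280). Image right is +y and down is +x.

```bash
cat >> h.py <<'E'
def module(c,near,z=.04,rad=45):
    """fit top face (silver fins + yellow stripe) near pixel; returns module origin xy, yaw deg, size"""
    h=c['hsv'].astype(int); H,W=h.shape[:2]; yy,xx=np.mgrid[:H,:W]
    roi=np.hypot(xx-near[0],yy-near[1])<rad
    yel=roi&(h[...,0]>20)&(h[...,0]<36)&(h[...,1]>110)&(h[...,2]>90)
    grey=roi&(h[...,1]<70)&(h[...,2]>75)
    def pts(m): return np.array([plane(c,(x,y),z)[:2] for y,x in np.argwhere(m)])
    n,l,st,_=cv2.connectedComponentsWithStats(yel.astype(np.uint8))
    yel=l==1+np.argmax(st[1:,4])
    Y=pts(yel); yc=Y.mean(0)
    G=pts(grey); G=G[np.linalg.norm(G-yc,axis=1)<.1]
    r1=cv2.minAreaRect((Y*1000).astype(np.float32))
    # rough heading from connector-white vs fins: fins lie at the far side of stripe
    u,w=np.linalg.eigh(np.cov(Y.T)); a=w[:,0]
    if np.sum(np.clip((G-yc)@a,-.08,.08))>0: a=-a   # +x points away from fins
    F=G[((G-yc)@a<0)&(abs((G-yc)@[-a[1],a[0]])<.025)]
    q=(np.vstack([F,Y])*1000).astype(np.float32)
    (cx,cy),(w_,h_),_=rect=cv2.minAreaRect(q); b=cv2.boxPoints(rect)
    e=[b[1]-b[0],b[2]-b[1]]; e=max(e,key=np.linalg.norm); e=e/np.linalg.norm(e); e=e if e@a>0 else -e
    ctr=np.array([cx,cy])/1000
    front=max(((Y-ctr)@e)); 
    return ctr,np.degrees(np.arctan2(e[1],e[0])),sorted((w_,h_)),yc
E
python3 - <<'E'
from h import *
np.set_printoptions(precision=4,suppress=True)
c=cap('wrist')
print(c['pixels'][165:176:1,288:320:2].sum(2)//3)
for n,p in(('B',(199,188)),('C',(303,170))): print(n,*module(c,p))
E
```

```text
[[108  74  40 195 141  69 221  54 219  67 217  53 122 204  99 101]
 [103  70  36 193 144  68 201  53 219  62 224  47 139 182 105 103]
 [111  71  39 195 148  95 196  52 219  62 224  57 144 166 101 105]
 [105  70  43 195 148 101 197  52 221  62 225  54 145 167 105 102]
 [105  64  42 195 130 105 195  54 218  61 225  56 145 167 109 106]
 [102  72  46 199 127 101 197  55 219  60 221  54 144 144 105 105]
 [106  68  42 197 130 102 178  58 219  63 222  53 168 131 105 107]
 [108  56  37 197 131 135 174  61 219  61 222  53 175 131 100 103]
 [108  58  44 193 132 133 173  54 223  55 222  59 171 101 102 107]
 [107  62  48 196 106 130 177  61 221  50 221  58 195  95 102 103]
 [106  54  46 196 105 142 155  67 196  49 223  60 201  92 107 106]]
B [ 0.4967 -0.4609] -49.099384 [34.64356994628906, 84.57587432861328] [ 0.5199 -0.4877]
C [ 0.4424 -0.3043] 5.6177464 [39.2990837097168, 85.78303527832031] [ 0.4786 -0.2986]
```

```bash
python3 -m jog '0.7 4 37 -40 -1; 0.7 4 38 -60 0; 0.7 0 0 -60 0; 0.7 0 0 -50 0; 0.7 0 0 -40 0'; python3 -m jog '0.7 0 0 -30 0; 0.7 0 0 -25 0; 0.7 0 0 -12 0; 0.7 0 0 0 0';  python3 -m jog '0 0 0 0 0; 0 0 0 0 0; 0 0 0 0 0; 0 0 0 0 0; 0 0 0 0 0'
```

```text
time_s: 2.25
tcp_pos: [0.4475, -0.3086, 0.0944]
ee_rot: [[-0.995, -0.098, -0.001], [-0.098, 0.995, 0.0], [0.001, 0.0, -1.0]]
wrist_force: [0.6, 0.2, 0.8]
gripper_width: 0.708
gripper_force: 0.0
time_s: 2.75
tcp_pos: [0.4483, -0.3084, 0.0288]
ee_rot: [[-0.995, -0.099, -0.001], [-0.099, 0.995, 0.0], [0.001, 0.0, -1.0]]
wrist_force: [0.8, 0.2, -0.1]
gripper_width: 0.702
gripper_force: 0.0
time_s: 3.38
tcp_pos: [0.4491, -0.3077, 0.0298]
ee_rot: [[-0.995, -0.1, 0.001], [-0.1, 0.995, -0.0], [-0.001, -0.0, -1.0]]
wrist_force: [-0.5, 4.3, 5.5]
gripper_width: 0.404
gripper_force: 30.0
```

```bash
python3 -m jog '0.6 0 0 0 0; 0.6 0 0 0 0; 0.6 0 3 -8 0; 0.6 0 0 0 0; 0 0 0 0 0';  python3 -m jog '0 0 0 0 0; 0 0 0 0 0; 0 0 0 0 0; 0 0 0 20 0; 0 0 0 30 0'
```

```text
time_s: 4.0
tcp_pos: [0.4488, -0.3049, 0.0208]
ee_rot: [[-0.995, -0.1, -0.001], [-0.1, 0.995, 0.0], [0.001, 0.0, -1.0]]
wrist_force: [0.3, -0.3, -1.1]
gripper_width: 0.543
gripper_force: 0.0
time_s: 4.62
tcp_pos: [0.4475, -0.3043, 0.0702]
ee_rot: [[-0.995, -0.099, -0.004], [-0.099, 0.995, 0.002], [0.004, 0.002, -1.0]]
wrist_force: [0.0, -0.8, -1.8]
gripper_width: 0.412
gripper_force: 30.0
```

```bash
python3 -m jog '0 0 0 60 0; 0 20 30 60 0; 0 30 45 60 0; 0 30 50 60 0; 0 30 50 50 0'; python3 -m jog '0 30 50 10 0; 0 30 50 0 0; 0 30 30 0 0; 0 5 0 0 0; 0 0 0 0 0'
python3 - <<'E'
from h import *
np.set_printoptions(precision=4,suppress=True)
c=cap('wrist'); print(c['s']['time_s'],c['s']['tcp_pos'],c['o'])
cv2.imwrite('pics/w2.png',c['pixels'][:,:,::-1])
for n,X in(('p1',(.5115,.0111,.093)),('p2',(.579,.003,.093)),('p3',(.6465,-.0051,.093)),('bar',(.437,.02,.125))): print(n,proj(c,X))
E
```

```text
time_s: 5.25
tcp_pos: [0.5365, -0.1639, 0.3179]
ee_rot: [[-0.995, -0.099, -0.0], [-0.099, 0.995, 0.001], [0.0, 0.001, -1.0]]
wrist_force: [1.1, -0.7, -1.4]
gripper_width: 0.41
gripper_force: 30.0
time_s: 5.88
tcp_pos: [0.6313, -0.0353, 0.3254]
ee_rot: [[-0.995, -0.1, -0.003], [-0.1, 0.995, -0.0], [0.003, 0.0, -1.0]]
wrist_force: [0.3, -0.5, -2.1]
gripper_width: 0.41
gripper_force: 30.0
5.875 [ 0.6313 -0.0353  0.3254] [ 0.558  -0.0413  0.4805]
p1 [299.9081  83.1278]
p2 [288.1305 133.3412]
p3 [276.1873 182.7952]
bar [316.632   23.4829]
```

View pics/w2.png

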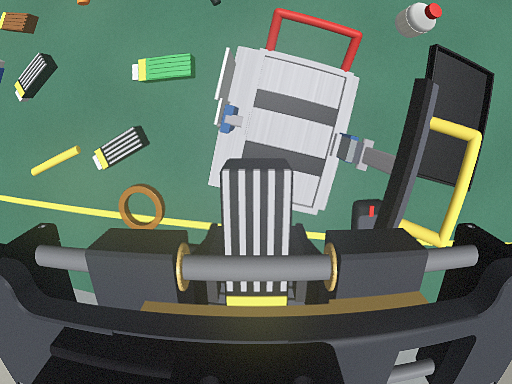

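The view shows the cradle around (285,125), rib 1 at about (295,100) and rib 2 at (285,155), which the held module partly hides. The red bar is at (316,22), module A at (120,148) and B at (36,76).

Run:
```python
from h import *
np.set_printoptions(precision=4,suppress=True)
c=cap('wrist')
g=c['hsv']; 
for name,p in(('rib1',(295,104)),('rib2',(300,152))):
    m=cv2.inRange(g,(0,0,0),(180,90,105)); m[175:]=0
    n,l,st,ce=cv2.connectedComponentsWithStats(m); i=l[p[1],p[0]]
    q=cv2.boxPoints(cv2.minAreaRect(np.array([plane(c,(x,y),.103)[:2]*1000 for y,x in np.argwhere(l==i)],np.float32)))
    print(name,i,st[i],'\n',q/1000,q.mean(0)/1000)
    e=max(q[1]-q[0],q[2]-q[1],key=np.linalg.norm);print(np.linalg.norm(e),np.degrees(np.arctan2(e[1],e[0])))
b=min(blobs(c,(0,150,80),(8,255,255),100),key=lambda b:b[0][1]); 
P=[(x,np.flatnonzero(b[2][:,x])) for x in range(276,362,6)]
print([(x,int(q[0]),int(q[-1])) for x,q in P if len(q)])
print('A',*module(c,(120,148),.04)); print('B',*module(c,(36,76),.04))
# module in hand: stripes
```

```text
rib1 0 [     0      0    512    384 185446] 
 [[ 0.2311  0.7479]
 [ 0.3952 -0.8888]
 [ 1.3722 -0.7908]
 [ 1.2081  0.8459]] [ 0.8017 -0.0215]
1644.8942 -84.27273
rib2 0 [     0      0    512    384 185446] 
 [[ 0.2311  0.7479]
 [ 0.3952 -0.8888]
 [ 1.3722 -0.7908]
 [ 1.2081  0.8459]] [ 0.8017 -0.0215]
1644.8942 -84.27273
[]
A [ 0.6263 -0.2566] -58.99096 [37.73479461669922, 84.11752319335938] [ 0.6437 -0.2879]
B [ 0.4961 -0.459 ] -47.742287 [35.80330276489258, 84.5967025756836] [ 0.5207 -0.485 ]
```

Run:
```python
from h import *
np.set_printoptions(precision=4,suppress=True)
c=cap('wrist'); g=c['hsv']; print(c['s']['tcp_pos'])
print(g[85:125:3,300].tolist(), g[5:50:3,316].tolist())
for y in (100,150): print(g[y,235:350:4,2].tolist())
```

```text
[ 0.631  -0.0361  0.3264]
[[116, 8, 223], [110, 7, 219], [115, 7, 220], [114, 6, 219], [109, 9, 230], [105, 9, 111], [102, 11, 112], [108, 11, 115], [120, 9, 109], [100, 14, 111], [114, 12, 110], [115, 7, 222], [110, 7, 218], [115, 7, 217]] [[77, 90, 142], [76, 94, 136], [75, 83, 138], [77, 89, 138], [19, 66, 144], [1, 150, 243], [1, 172, 208], [1, 172, 114], [77, 78, 143], [75, 79, 138], [76, 83, 136], [76, 79, 142], [76, 84, 143], [75, 77, 140], [75, 81, 141]]
[222, 214, 213, 215, 218, 104, 115, 116, 114, 120, 116, 117, 117, 112, 115, 110, 112, 111, 168, 231, 213, 216, 219, 220, 219, 216, 219, 225, 220]
[218, 218, 194, 103, 107, 102, 109, 106, 103, 109, 106, 107, 103, 84, 177, 208, 223, 215, 217, 221, 218, 216, 214, 138, 135, 218, 92, 101, 91]
```

Run:
```python
from h import *
np.set_printoptions(precision=4,suppress=True)
c=cap('wrist');g=c['hsv'];S=cap('scene');T=cap('top')
def rect(pts):
    q=cv2.boxPoints(cv2.minAreaRect((np.array(pts)*1000).astype(np.float32)))/1000
    e=max(q[1]-q[0],q[2]-q[1],key=np.linalg.norm); return q.mean(0),np.degrees(np.arctan2(e[1],e[0]))%180,np.linalg.norm(q[1]-q[0]),np.linalg.norm(q[2]-q[1])
m=cv2.inRange(g,(0,0,60),(180,45,170)); m[:,345:]=0
n,l,st,ce=cv2.connectedComponentsWithStats(m); i=l[105,295]
print('rib1',st[i],*rect([plane(c,(x,y),.103)[:2] for y,x in np.argwhere(l==i)]))
w1=ce[i]
j=l[148,290]; print('rib2',st[j],*rect([plane(c,(x,y),.103)[:2] for y,x in np.argwhere((l==j))]))
# rib1 in other views for height
for n2,v,p in(('S',S,(.547,.006,.103)),('T',T,(.547,.006,.103))):
    u=proj(v,p).round().astype(int); 
    mm=cv2.inRange(v['hsv'],(0,0,0),(180,70,120)); nn,ll,ss,cc=cv2.connectedComponentsWithStats(mm); k=ll[u[1],u[0]]
    print(n2,u,ss[k],cc[k],'tri',tri((c,w1),(v,cc[k])))
red=((0,120,90),(5,255,255))
b=max(blobs(c,*red,50),key=lambda b:b[1]*(b[0][1]<100)); 
P=[(x,np.flatnonzero(b[2][:,x])) for x in range(272,364,8)]
print([(x,int(q[0]),int(q[-1])) for x,q in P if len(q)])
```

```text
rib1 [  182    81   163   224 13109] [ 0.6765 -0.0293] 5.223175 0.22238395 0.33174628
rib2 [     0      0    512    384 169983] [ 0.8036 -0.0219] 95.69701 1.6527154 0.98564404
S [303 199] [     0      0    512    384 156808] [250.2844 191.9657] tri (array([ 0.624 , -0.0879,  0.296 ]), np.float64(0.05824224337676868))
T [218 172] [201 169  34  10 242] [217.2314 173.3306] tri (array([ 0.4815, -0.0611,  0.6897]), np.float64(0.004869925218442177))
[(272, 21, 49), (280, 8, 27), (288, 10, 19), (296, 12, 21), (304, 14, 22), (312, 16, 25), (320, 19, 27), (328, 21, 29), (336, 24, 32), (344, 26, 70), (352, 29, 62), (360, 32, 42)]
```

Run:
```python
from h import *
np.set_printoptions(precision=4,suppress=True)
c=cap('wrist');g=c['hsv'];S=cap('scene');T=cap('top')
def rect(pts):
    q=cv2.boxPoints(cv2.minAreaRect((np.array(pts)*1000).astype(np.float32)))/1000
    e=max(q[1]-q[0],q[2]-q[1],key=np.linalg.norm); return q.mean(0),np.degrees(np.arctan2(e[1],e[0]))%180,np.linalg.norm(q[1]-q[0]),np.linalg.norm(q[2]-q[1])
m=cv2.inRange(g,(0,0,85),(180,30,135)); m[:80]=0;m[170:]=0;m[:,:238]=0;m[:,338:]=0
m=cv2.morphologyEx(m,cv2.MORPH_OPEN,np.ones((3,3)))
n,l,st,ce=cv2.connectedComponentsWithStats(m)
R={}
for nm,p in(('rib1',(295,105)),('rib2',(290,150))):
    i=l[p[1],p[0]]; R[nm]=ce[i]
    print(nm,st[i],ce[i],*rect([plane(c,(x,y),.103)[:2] for y,x in np.argwhere(l==i)]))
print('tri top',tri((c,R['rib1']),(T,(217.23,173.33))))
for nm,a,b in(('L',(276,12),0),('R',(360,36),0)): print(plane(c,a,.123))
for v in(S,T):
    print(v['hsv'][proj(v,(.547,.006,.103)).round().astype(int)[1]-12:][:24,proj(v,(.547,.006,.103)).round().astype(int)[0],2].tolist())
```

```text
rib1 [ 255   89   83   36 1459] [295.5908 106.462 ] [0.544  0.0088] 82.799255 0.023287563 0.10744298
rib2 [     0      0    512    384 194027] [255.0405 192.3453] [ 0.8049 -0.0215] 95.6981 1.6566662 0.98740536
tri top (array([0.5439, 0.0066, 0.1062]), np.float64(4.9359297424532675e-05))
[ 0.4287 -0.0304  0.123 ]
[0.4421 0.0764 0.123 ]
[240, 240, 240, 234, 119, 34, 24, 100, 233, 239, 238, 227, 217, 161, 119, 109, 110, 113, 124, 178, 197, 199, 199, 198]
[212, 211, 211, 211, 211, 212, 211, 215, 206, 167, 97, 55, 51, 53, 53, 54, 63, 119, 188, 214, 216, 216, 216, 215]
```

```bash
python3 - <<'E'
from h import *
c=cap('wrist'); s=c['s']; R=np.array(s['ee_rot']); t=np.array(s['tcp_pos'])
z=t[2]+.019
col=c['hsv'][150:185,245:270]; print([[int(v) for v in col[:,k,2]] for k in (4,12,20)])
for y in (160,164,168,172): print(y,(R.T@(plane(c,(257,y),z)-t)).round(4))
E
python3 -m jog '0 5 10 5 9.7; 0 5 10 0 9.7; 0 5 10 0 9.7; 0 0 0 0 9.7; 0 0 0 0 9.7'; python3 -m jog '0 0 0 0 9.7; 0 0 0 0 9.7; 0 0 0 0 9.4; 0 0 0 0 0; 0 0 0 0 0'
```

```text
[[101, 105, 100, 106, 101, 101, 101, 103, 83, 74, 79, 80, 79, 77, 75, 79, 70, 83, 78, 80, 84, 89, 93, 98, 99, 94, 94, 95, 99, 96, 94, 94, 91, 98, 96], [106, 104, 104, 106, 106, 103, 100, 105, 83, 80, 75, 79, 78, 78, 76, 80, 78, 76, 85, 152, 171, 228, 221, 220, 221, 221, 220, 220, 220, 221, 220, 220, 220, 220, 218], [105, 105, 106, 103, 105, 105, 109, 103, 86, 74, 79, 76, 79, 81, 78, 70, 85, 81, 75, 82, 88, 87, 95, 96, 98, 99, 98, 100, 95, 100, 102, 100, 96, 99, 99]]
160 [ 0.0523  0.0018 -0.019 ]
164 [ 0.0504  0.0018 -0.019 ]
168 [ 0.0485  0.0018 -0.019 ]
172 [ 0.0466  0.0018 -0.019 ]
time_s: 7.0
tcp_pos: [0.6468, -0.0051, 0.3315]
ee_rot: [[-0.58, -0.815, -0.0], [-0.815, 0.58, -0.0], [0.0, 0.0, -1.0]]
wrist_force: [0.1, 0.3, -0.3]
gripper_width: 0.413
gripper_force: 30.0
time_s: 7.62
tcp_pos: [0.6467, -0.0053, 0.3316]
ee_rot: [[-0.124, -0.992, -0.0], [-0.992, 0.124, 0.0], [-0.0, 0.0, -1.0]]
wrist_force: [-0.1, 0.3, -2.6]
gripper_width: 0.411
gripper_force: 30.0
```

```bash
python3 -m jog '0 -1 0 -50 0; 0 0 0 -50 0; 0 0 0 -50 0; 0 0 0 -35 0; 0 0 0 -15 0'; python3 -m jog '0 0 0 0 0; 0 0 0 -7 0; 0 0 0 -7 0; 0 0 0 0 0'
```

```text
time_s: 8.25
tcp_pos: [0.6446, -0.0055, 0.1292]
ee_rot: [[-0.123, -0.992, -0.004], [-0.992, 0.123, -0.001], [0.001, 0.004, -1.0]]
wrist_force: [0.4, 0.6, -1.9]
gripper_width: 0.407
gripper_force: 30.0
time_s: 8.75
tcp_pos: [0.6455, -0.0053, 0.1174]
ee_rot: [[-0.122, -0.993, -0.0], [-0.993, 0.122, 0.0], [0.0, 0.0, -1.0]]
wrist_force: [0.2, 0.1, -2.4]
gripper_width: 0.409
gripper_force: 30.0
```

```bash
python3 -m jog '0 0 0 -3 0; 0 0 0 0 0'; python3 -m jog '0.6 0 0 0 0; 0.6 0 0 0 0; 0.6 0 0 15 0; 0.6 0 0 50 0; 0.6 0 0 60 0'; python3 -m jog '0.6 0 0 60 0; 0.6 0 -50 10 0; 0.6 -40 -60 0 -9; 0.6 0 0 0 -9; 0.6 0 0 0 0'
python3 - <<'E'
from h import *
T=cap('top');S=cap('scene')
cv2.imwrite('pics/s2.png',np.hstack([cv2.resize(v['pixels'][y:y+100,x:x+100,::-1],(400,400),interpolation=cv2.INTER_CUBIC) for v,x,y in((T,180,120),(S,260,140))]))
E
```

```text
time_s: 9.0
tcp_pos: [0.6457, -0.0053, 0.1145]
ee_rot: [[-0.122, -0.993, -0.0], [-0.993, 0.122, -0.0], [0.0, 0.0, -1.0]]
wrist_force: [-0.0, -0.0, -2.1]
gripper_width: 0.411
gripper_force: 30.0
time_s: 9.62
tcp_pos: [0.6454, -0.0054, 0.2414]
ee_rot: [[-0.121, -0.993, -0.001], [-0.993, 0.121, -0.001], [0.001, 0.001, -1.0]]
wrist_force: [1.6, -0.2, 0.3]
gripper_width: 0.598
gripper_force: 0.0
time_s: 10.25
tcp_pos: [0.6109, -0.108, 0.3113]
ee_rot: [[-0.422, -0.907, 0.002], [-0.907, 0.422, -0.0], [-0.001, -0.002, -1.0]]
wrist_force: [0.4, 0.8, -0.0]
gripper_width: 0.601
gripper_force: 0.0
```

View pics/s2.png

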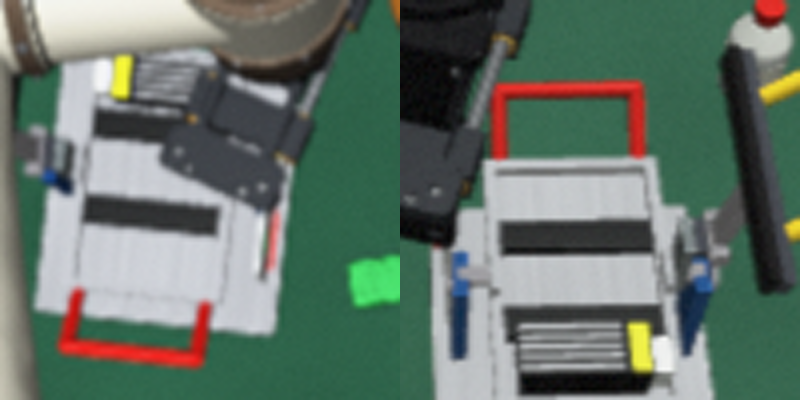

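The crop shows module C sitting flat in the far pocket with its connector towards the clamp hinge.

```bash
python3 -m jog '0.65 0 -20 0 -10.4; 0.65 0 -30 0 -10.4; 0.65 0 -40 0 -10.4; 0.65 10 -40 0 -10.4; 0.65 10 -40 0 -10.4'; python3 -m jog '0.65 10 -20 0 -10.4; 0.65 10 -17 0 -10.4; 0.65 9 0 0 -10.4; 0.65 0 0 0 -10.4; 0.65 0 0 0 -10.4';  python3 -m jog '0.65 0 0 0 -10.4; 0.65 0 0 0 -9.6; 0.65 0 0 0 0; 0.65 0 0 0 0'
python3 - <<'E'
from h import *
c=cap('wrist'); s=c['s']; print(s['tcp_pos'],s['ee_rot'][:,1])
u=proj(c,(.635,-.27,.04)); print(u); ctr,yaw,sz,yc=module(c,u,.04,80); e=np.array([np.cos(np.radians(yaw)),np.sin(np.radians(yaw))])
print('A origin',ctr+.007*e,yaw,sz,'stripe',yc, 'psi',np.degrees(np.arctan2(s['ee_rot'][1,1],s['ee_rot'][0,1])))
cv2.imwrite('w3.png',c['pixels'][:,:,::-1])
T=cap('top'); b=[x for x in blobs(T,*YEL,20) if np.hypot(*(x[0]-proj(T,(*yc,.04))))<6]
y=min(blobs(c,*YEL,50),key=lambda q:np.hypot(*(q[0]-proj(c,(*yc,.04)))))
if b: print('stripe tri',tri((c,y[0]),(T,b[0][0])))
E
```

```text
time_s: 10.98
tcp_pos: [0.6319, -0.2776, 0.3097]
ee_rot: [[-0.975, -0.223, 0.0], [-0.223, 0.975, -0.0], [-0.0, -0.0, -1.0]]
wrist_force: [0.3, -0.1, 0.2]
gripper_width: 0.651
gripper_force: 0.0
time_s: 11.6
tcp_pos: [0.6609, -0.3135, 0.3091]
ee_rot: [[-0.776, 0.631, -0.001], [0.631, 0.776, 0.0], [0.001, -0.0, -1.0]]
wrist_force: [0.4, 0.1, -0.3]
gripper_width: 0.654
gripper_force: 0.0
time_s: 12.1
tcp_pos: [0.6604, -0.3138, 0.3094]
ee_rot: [[-0.519, 0.855, -0.0], [0.855, 0.519, -0.0], [0.0, -0.0, -1.0]]
wrist_force: [1.1, -0.1, -0.4]
gripper_width: 0.651
gripper_force: 0.0
[ 0.66043944 -0.31381616  0.3094403 ] [ 8.55029778e-01  5.18578861e-01 -2.10271611e-04]
[256.31894467 130.35075041]
A origin [ 0.704398  -0.2943478] 1.1781938 [68.87470245361328, 105.747802734375] stripe [ 0.74342266 -0.28945762] psi 31.236973235136176
stripe tri (array([ 0.63294926, -0.24984121,  0.45306317]), np.float64(0.007736324977049687))
```

Run:
```python
from h import *
c=cap('wrist'); s=c['s']
print([(b[0].tolist(),b[1]) for b in blobs(c,*YEL,20)])
for rad in (45,60):
    u=proj(c,(.632,-.266,.04)); ctr,yaw,sz,yc=module(c,u,.04,rad); e=np.array([np.cos(np.radians(yaw)),np.sin(np.radians(yaw))])
    print(u,'A origin',ctr+.007*e,yaw,sz,'stripe',yc)
cv2.imwrite('pics/w3.png',c['pixels'][:,:,::-1])
```

```text
[([384.9, 64.0], 1056), ([334.7, 145.3], 183), ([255.2, 146.0], 109), ([293.0, 209.6], 767), ([223.9, 213.5], 724), ([48.2, 207.3], 84), ([127.3, 213.5], 139), ([235.4, 293.0], 193)]
[256.07127395 126.79719721] A origin [ 0.62970812 -0.26512358] -58.920055 [34.40005111694336, 84.62309265136719] stripe [ 0.64417888 -0.28952232]
[256.07127395 126.79719721] A origin [ 0.62970812 -0.26512358] -58.920055 [34.40005111694336, 84.62309265136719] stripe [ 0.64417888 -0.28952232]
```

View pics/w3.png

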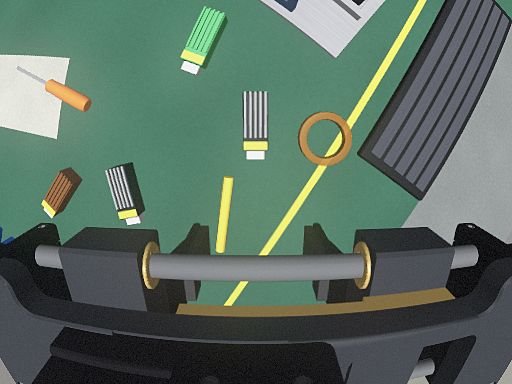

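Module A is clear at (256,125), with the tape roll at (326,138) and the marker at (224,213) both clear of the fingers.

```bash
python3 -m jog '0.62 -10 16 -40 0; 0.62 -11 17 -50 0; 0.62 -10 16 -50 0; 0.62 0 0 -50 0; 0.62 0 0 -40 0'; python3 -m jog '0.62 0 0 0 0; 0.62 0 0 -25 0; 0.62 0 0 -20 0; 0.62 0 0 0 0;0.62 0 0 0 0'
```

```text
time_s: 12.88
tcp_pos: [0.6285, -0.2649, 0.0779]
ee_rot: [[-0.517, 0.856, -0.001], [0.856, 0.517, 0.0], [0.001, -0.001, -1.0]]
wrist_force: [2.2, -0.4, -0.7]
gripper_width: 0.619
gripper_force: 0.0
time_s: 13.5
tcp_pos: [0.6306, -0.2658, 0.037]
ee_rot: [[-0.516, 0.857, 0.004], [0.857, 0.516, -0.001], [-0.003, 0.002, -1.0]]
wrist_force: [0.2, 0.1, -0.1]
gripper_width: 0.621
gripper_force: 0.0
```

```bash
python3 -m jog '0.62 -1 0 -16 0; 0.62 0 0 0 0; 0 0 0 0 0; 0 0 0 0 0; 0 0 0 0 0'; python3 -m jog '0 0 0 0 0; 0 0 0 20 0; 0 0 0 50 0; 0 0 0 60 0; 0 0 0 60 0'; python3 -m jog '0 0 0 60 0; 0 0 0 50 0; 0 0 0 0 0'
```

```text
time_s: 14.12
tcp_pos: [0.6284, -0.2653, 0.0189]
ee_rot: [[-0.515, 0.857, 0.001], [0.857, 0.515, -0.0], [-0.001, 0.001, -1.0]]
wrist_force: [-0.2, 0.0, 0.7]
gripper_width: 0.412
gripper_force: 30.0
time_s: 14.75
tcp_pos: [0.6276, -0.2652, 0.2115]
ee_rot: [[-0.515, 0.857, 0.0], [0.857, 0.515, -0.0], [-0.0, 0.0, -1.0]]
wrist_force: [1.5, 0.1, -3.0]
gripper_width: 0.413
gripper_force: 30.0
time_s: 15.12
tcp_pos: [0.6292, -0.266, 0.3262]
ee_rot: [[-0.515, 0.857, 0.012], [0.857, 0.515, -0.004], [-0.009, 0.008, -1.0]]
wrist_force: [-0.3, -0.1, -1.4]
gripper_width: 0.413
gripper_force: 30.0
```

```bash
python3 -m jog '0 0 20 0 10.2; 0 0 30 0 10.2; 0 -10 40 0 10.2; 0 -10 40 0 10.2; 0 -10 40 0 10.2'; python3 -m jog '0 -10 40 0 10.2; 0 -10 40 0 10.2; 0 -1 20 0 10.2; 0 0 0 0 10.2; 0 0 0 0 10.2';  python3 -m jog '0 0 0 0 10.2; 0 0 0 0 10.2; 0 0 0 0 10.2; 0 0 0 0 9.4; 0 0 0 0 0'
```

```text
time_s: 15.75
tcp_pos: [0.5967, -0.094, 0.3177]
ee_rot: [[-0.991, 0.133, -0.002], [0.133, 0.991, 0.0], [0.002, 0.0, -1.0]]
wrist_force: [0.5, 1.0, -2.4]
gripper_width: 0.41
gripper_force: 30.0
time_s: 16.38
tcp_pos: [0.576, 0.0052, 0.3179]
ee_rot: [[-0.727, -0.687, -0.002], [-0.687, 0.727, 0.0], [0.002, 0.002, -1.0]]
wrist_force: [-0.2, -0.7, -1.5]
gripper_width: 0.413
gripper_force: 30.0
time_s: 17.0
tcp_pos: [0.5762, 0.0047, 0.3179]
ee_rot: [[-0.124, -0.992, -0.002], [-0.992, 0.124, 0.0], [0.0, 0.002, -1.0]]
wrist_force: [0.3, -0.0, -2.4]
gripper_width: 0.41
gripper_force: 30.0
```

```bash
python3 -m jog '0 2 -1 -50 0; 0 0 0 -50 0; 0 0 0 -45 0; 0 0 0 -30 0; 0 0 0 -10 0'; python3 -m jog '0 0 0 -8 0; 0 0 0 -6 0; 0 0 0 -4 0; 0 0 0 0 0'
```

```text
time_s: 17.62
tcp_pos: [0.5775, 0.0034, 0.1314]
ee_rot: [[-0.124, -0.992, -0.005], [-0.992, 0.124, -0.001], [0.002, 0.005, -1.0]]
wrist_force: [0.7, -0.3, -0.7]
gripper_width: 0.412
gripper_force: 30.0
time_s: 18.12
tcp_pos: [0.5798, 0.0033, 0.1171]
ee_rot: [[-0.122, -0.993, 0.002], [-0.993, 0.122, -0.0], [0.0, -0.002, -1.0]]
wrist_force: [-0.0, -4.1, 4.2]
gripper_width: 0.411
gripper_force: 30.0
```

```bash
python3 -m jog '0 0 0 0 0'
python3 - <<'E'
from h import *
S=cap('scene');W=cap('wrist'); s=W['s']; R=s['ee_rot'];t=s['tcp_pos']
cv2.imwrite('pics/s3.png',np.hstack([cv2.resize(S['pixels'][170:270,260:360,::-1],(400,400),interpolation=cv2.INTER_CUBIC),cv2.resize(W['pixels'][100:300,156:356,::-1],(400,400))]))
for y in range(90,190,1):
    pass
print(W['hsv'][140:200:2,248:266:6,2].T.tolist())
for y in (160,166,172): print((R.T@(plane(W,(257,y),t[2]+.021)-t)).round(4))
E
```

```text
time_s: 18.25
tcp_pos: [0.5798, 0.0033, 0.117]
ee_rot: [[-0.122, -0.993, 0.002], [-0.993, 0.122, -0.0], [0.0, -0.002, -1.0]]
wrist_force: [0.3, -4.1, 5.9]
gripper_width: 0.413
gripper_force: 30.0
[[217, 217, 215, 217, 213, 217, 215, 215, 218, 216, 235, 81, 89, 85, 81, 91, 95, 108, 106, 107, 109, 100, 102, 105, 103, 102, 107, 102, 107, 103], [217, 218, 218, 217, 214, 213, 214, 215, 218, 215, 234, 78, 87, 81, 83, 219, 228, 229, 227, 228, 229, 229, 228, 227, 229, 229, 228, 230, 230, 228], [216, 217, 217, 219, 216, 215, 214, 217, 219, 216, 237, 75, 90, 83, 77, 109, 115, 122, 125, 123, 122, 120, 120, 118, 120, 120, 122, 120, 122, 114]]
[ 0.0512  0.0006 -0.021 ]
[ 0.0485  0.0006 -0.021 ]
[ 0.0457  0.0006 -0.021 ]
```

View pics/s3.png

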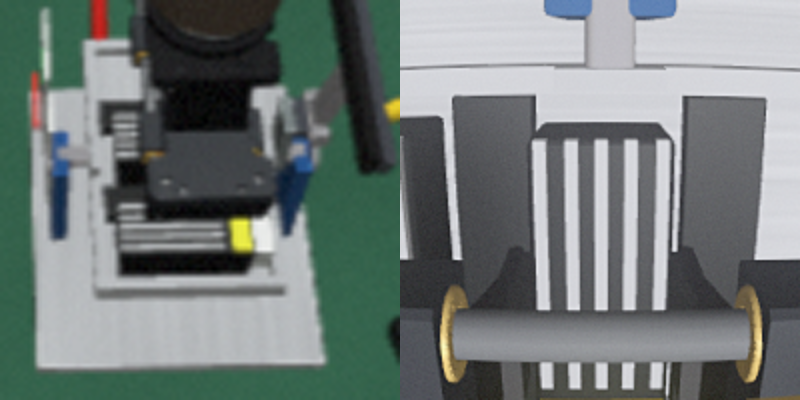

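Run:
```python
from h import *
W=cap('wrist'); s=W['s']; R=s['ee_rot'];t=s['tcp_pos']
print('wall line tool x', [(R.T@(plane(W,(x,134),.103)-t)).round(4) for x in (230,280)])
for x in (195,320): print('rib end',(R.T@(plane(W,(x,148.5),.103)-t)).round(4))
print('mod bottom end',(R.T@(plane(W,(257,161.5),.098)-t)).round(4), 'top end',(R.T@(plane(W,(257,169.5),.138)-t)).round(4))
print('rib side x', [(R.T@(plane(W,(x,190),.103)-t)).round(4) for x in (156+268/2,156+282/2,156+138/2-3,156+60)])
```

```text
wall line tool x [array([ 0.0607, -0.0146,  0.014 ]), array([0.0607, 0.0138, 0.0139])]
rib end [ 0.0527 -0.0351  0.014 ]
rib end [0.0527 0.0372 0.0139]
mod bottom end [0.0439 0.0007 0.019 ] top end [ 0.0468  0.0006 -0.021 ]
rib side x [array([0.0278, 0.0202, 0.0139]), array([0.0278, 0.0244, 0.0139]), array([ 0.0278, -0.0199,  0.014 ]), array([ 0.0278, -0.0235,  0.014 ])]
```

```bash
python3 -m jog '0 0 0 7 0; 0 -2.5 -3.5 0 0; 0 0 0 0 0; 0 0 0 -6 0; 0 0 0 0 0'; python3 -m jog '0 0 0 -3 0; 0 0 0 0 0'
```

```text
time_s: 19.02
tcp_pos: [0.5759, 0.0002, 0.1155]
ee_rot: [[-0.122, -0.993, -0.002], [-0.993, 0.122, -0.0], [0.001, 0.002, -1.0]]
wrist_force: [-0.1, -0.4, -2.0]
gripper_width: 0.411
gripper_force: 30.0
time_s: 19.27
tcp_pos: [0.5767, 0.0003, 0.1136]
ee_rot: [[-0.121, -0.993, 0.0], [-0.993, 0.121, -0.0], [0.0, -0.0, -1.0]]
wrist_force: [0.3, 0.6, -2.2]
gripper_width: 0.412
gripper_force: 30.0
```

```bash
python3 -m jog '0.6 0 0 0 0; 0.6 0 0 0 0; 0.6 0 0 20 0; 0.6 0 0 50 0; 0.6 0 0 60 0'; python3 -m jog '0.6 0 0 60 0; 0.6 0 0 45 0; 0.6 0 50 0 0; 0.6 0 45 0 0; 0.6 0 0 0 0'
python3 - <<'E'
from h import *
W=cap('wrist');T=cap('top'); print(W['s']['tcp_pos'])
cv2.imwrite('pics/w4.png',W['pixels'][:,:,::-1])
ax=np.radians(-7); X=np.array([np.cos(ax),np.sin(ax)]);Y=np.array([-X[1],X[0]])
for n,p,z in(('p3',(.6455,-.0049),.133),('p2',(.578,.0035),.133)):
    u=proj(W,(*p,z)); ctr,yaw,sz,yc=module(W,u,z,60); e=np.array([np.cos(np.radians(yaw)),np.sin(np.radians(yaw))])
    o=ctr+.007*e; print(n,u,o,yaw,sz,'off x,y',(o-p)@X,(o-p)@Y)
    b=[q for q in blobs(T,*YEL,20) if np.hypot(*(q[0]-proj(T,(*yc,z))))<8]; y=[q for q in blobs(W,*YEL,50) if np.hypot(*(q[0]-proj(W,(*yc,z))))<8]
    if b and y: print('stripe tri',tri((W,y[0][0]),(T,b[0][0])))
E
```

```text
time_s: 19.9
tcp_pos: [0.576, 0.0001, 0.2443]
ee_rot: [[-0.122, -0.993, -0.002], [-0.993, 0.122, -0.001], [0.001, 0.002, -1.0]]
wrist_force: [2.4, 0.3, 0.3]
gripper_width: 0.603
gripper_force: 0.0
time_s: 20.52
tcp_pos: [0.5764, 0.0976, 0.3485]
ee_rot: [[-0.118, -0.993, -0.0], [-0.993, 0.118, 0.0], [-0.0, 0.0, -1.0]]
wrist_force: [-0.4, -0.6, 0.1]
gripper_width: 0.601
gripper_force: 0.0
[0.57643063 0.09759325 0.34846295]
p3 [191.11796557  97.43859324] [ 0.6581317  -0.00122981] 89.817245 [104.77125549316406, 111.93943786621094] off x,y 0.012090264420468103 0.0051822468043681465
p2 [245.61526723  96.22045651] [ 0.62843424 -0.01036434] 74.37163 [45.751441955566406, 106.37416076660156] off x,y 0.05174794760685511 -0.007614605717813077
```

View pics/w4.png

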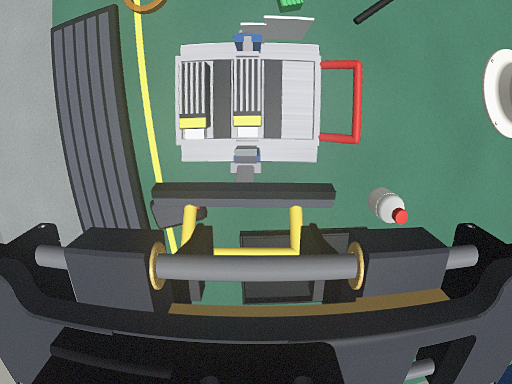

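Both modules sit in their pockets with the connectors towards the hinge, stripes at (192,122) and (247,119). I'll check their heights from two views.

Run:
```python
from h import *
W=cap('wrist');S=cap('scene');T=cap('top')
w=[min(blobs(W,*YEL,20),key=lambda q:np.hypot(*(q[0]-p)))[0] for p in((192,122),(247,119))]
for v,n in((S,'S'),(T,'T')):
    bl=blobs(v,*YEL,12)
    for i in (0,1):
        pr=proj(v,plane(W,w[i],.13)); b=min(bl,key=lambda q:np.hypot(*(q[0]-pr)))
        X,e=tri((W,w[i]),(v,b[0])); print(n,'CA'[i],w[i],b[0],b[1],X.round(4),round(e,4))
# fins region per module: far ends
h=W['hsv']
for x in (193,247): print([int(v) for v in h[40:145,x,2]])
```

```text
S C [146.3  98.6] [319.6 225.9] 68 [ 0.6821 -0.0012  0.2032] 0.0089
S A [146.3  98.6] [319.6 225.9] 68 [ 0.6821 -0.0012  0.2032] 0.0089
T C [146.3  98.6] [230.3 114.3] 398 [ 0.7512 -0.0293  0.0118] 0.0019
T A [146.3  98.6] [230.3 114.3] 398 [ 0.7512 -0.0293  0.0118] 0.0019
[136, 141, 140, 140, 133, 172, 235, 220, 215, 219, 222, 220, 219, 219, 220, 215, 218, 214, 215, 215, 216, 224, 162, 164, 166, 107, 98, 104, 97, 96, 90, 104, 103, 95, 125, 121, 115, 114, 122, 115, 102, 95, 103, 95, 98, 95, 109, 105, 104, 122, 128, 122, 118, 133, 130, 122, 116, 121, 110, 98, 102, 105, 112, 110, 129, 143, 139, 138, 158, 157, 153, 148, 155, 161, 157, 111, 98, 103, 92, 122, 221, 255, 248, 247, 247, 247, 248, 249, 255, 190, 85, 255, 254, 249, 249, 248, 248, 249, 247, 251, 247, 224, 215, 216, 215]
[192, 192, 194, 194, 194, 192, 194, 192, 193, 194, 194, 192, 190, 216, 216, 217, 223, 203, 96, 224, 231, 235, 237, 234, 237, 236, 235, 236, 234, 235, 237, 236, 237, 237, 239, 238, 236, 236, 237, 238, 236, 237, 235, 238, 237, 236, 235, 236, 234, 234, 235, 234, 235, 233, 235, 233, 236, 236, 234, 233, 235, 233, 234, 233, 233, 231, 231, 233, 231, 231, 232, 231, 245, 103, 105, 108, 105, 189, 255, 249, 249, 246, 246, 247, 247, 250, 255, 159, 91, 255, 253, 248, 248, 248, 249, 249, 249, 252, 243, 202, 202, 207, 173, 205, 222]
```

Run:
```python
from h import *
W=cap('wrist');S=cap('scene')
ye=((20,60,120),(36,255,255))
b=[q for q in blobs(W,*ye,40) if 170<q[0][0]<270 and q[0][1]<135]; print([(q[0],q[1]) for q in b])
for q in b: print(tri((W,q[0]),(S,(319.6,225.9))), plane(W,q[0],.133))
print([(q[0].tolist(),q[1]) for q in blobs(S,*ye,12) if 270<q[0][0]<340])
```

```text
[(array([246.9, 122.6]), 278), (array([193. , 125.2]), 278)]
(array([0.58810328, 0.04505649, 0.01001758]), np.float64(0.009221984831604597)) [0.58032538 0.03292762 0.133     ]
(array([0.64879928, 0.02597445, 0.12774678]), np.float64(0.0006525727656124245)) [0.6478709  0.02653139 0.133     ]
[([316.3, 203.2], 59), ([319.8, 226.1], 72), ([304.2, 285.2], 600)]
```

```bash
python3 -m jog '0.62 0 -40 0 -10.2; 0.62 0 -60 0 -10.2; 0.62 0 -60 0 -10.2; 0.62 0 -60 0 -10.2; 0.62 0 -60 0 -10.2'; python3 -m jog '0.62 -5 -60 0 -10.2; 0.62 -10 -60 0 -10.2; 0.62 -6 -60 0 -10.2; 0.62 -6 -60 0 -10.2; 0.62 0 -60 -20 -10.2';  python3 -m jog '0.62 0 -39 -20 -10.2; 0.62 0 0 0 -10.2; 0.62 0 0 0 -9.6; 0.62 0 0 0 0; 0.62 0 0 0 0'
cat >> h.py <<'E'
def report(c,p,z=.04,rad=45):
    u=proj(c,(*p,z)); ctr,yaw,sz,yc=module(c,u,z,rad); e=np.array([np.cos(np.radians(yaw)),np.sin(np.radians(yaw))])
    R=c['s']['ee_rot']; print('px',u.round(),'origin',(ctr+.007*e).round(4),'yaw',round(float(yaw),1),sz,'tcp',c['s']['tcp_pos'].round(4),'psi',np.degrees(np.arctan2(R[1,1],R[0,1])).round(1))
E
python3 - <<'E'
from h import *
c=cap('wrist'); report(c,(.503,-.466)); report(c,(.503,-.466),rad=60)
E
```

```text
time_s: 21.5
tcp_pos: [0.5761, -0.1873, 0.3489]
ee_rot: [[-0.851, -0.524, 0.001], [-0.524, 0.851, -0.0], [-0.0, -0.0, -1.0]]
wrist_force: [1.3, 0.5, 0.2]
gripper_width: 0.619
gripper_force: 0.0
time_s: 22.12
tcp_pos: [0.5488, -0.4873, 0.3312]
ee_rot: [[-0.943, 0.332, 0.004], [0.332, 0.943, -0.003], [-0.005, -0.002, -1.0]]
wrist_force: [1.2, 0.2, 0.3]
gripper_width: 0.621
gripper_force: 0.0
time_s: 22.75
tcp_pos: [0.5493, -0.5233, 0.3089]
ee_rot: [[-0.658, 0.753, 0.0], [0.753, 0.658, -0.0], [-0.0, 0.0, -1.0]]
wrist_force: [0.5, 0.4, 0.7]
gripper_width: 0.623
gripper_force: 0.0
px [257. 114.] origin [ 0.5408 -0.4541] yaw -47.9 [34.43647384643555, 84.72128295898438] tcp [ 0.5493 -0.5233  0.3089] psi 41.1
px [257. 114.] origin [ 0.5413 -0.4538] yaw -47.5 [35.87326431274414, 84.89852905273438] tcp [ 0.5493 -0.5233  0.3089] psi 41.1
```

```bash
python3 -m jog '0.62 -2 20 -40 1; 0.62 -3 30 -50 0; 0.62 -2 17 -50 0; 0.62 0 0 -50 0; 0.62 0 0 -40 0'; python3 -m jog '0.62 0 0 -10 0; 0.62 0 0 -25 0; 0.62 0 0 -15 0; 0.62 0 0 0 0;0.62 0 0 0 0'; python3 -m jog '0.62 0 0 -9 0; 0.62 0 0 0 0; 0 0 0 0 0; 0 0 0 0 0; 0 0 0 0 0'
```

```text
time_s: 23.42
tcp_pos: [0.5422, -0.4552, 0.0773]
ee_rot: [[-0.671, 0.741, -0.001], [0.741, 0.671, 0.001], [0.001, -0.0, -1.0]]
wrist_force: [-0.3, 0.3, 0.0]
gripper_width: 0.622
gripper_force: 0.0
time_s: 24.05
tcp_pos: [0.5434, -0.4566, 0.0303]
ee_rot: [[-0.67, 0.743, 0.002], [0.743, 0.67, -0.002], [-0.002, 0.0, -1.0]]
wrist_force: [0.5, 0.2, 0.2]
gripper_width: 0.617
gripper_force: 0.0
time_s: 24.68
tcp_pos: [0.5427, -0.4561, 0.02]
ee_rot: [[-0.669, 0.743, 0.0], [0.743, 0.669, -0.0], [-0.0, 0.0, -1.0]]
wrist_force: [0.2, 0.8, 0.6]
gripper_width: 0.413
gripper_force: 29.6
```

```bash
python3 -m jog '0 0 0 20 0; 0 0 0 50 0; 0 0 0 60 0; 0 0 0 60 0; 0 0 0 60 0'; python3 -m jog '0 0 20 50 5; 0 0 40 0 10; 0 0 50 0 10; 0 0 50 0 10; 0 0 50 0 10'; python3 -m jog '0 0 50 0 10; 0 0 50 0 10; 0 -10 50 0 10; 0 -10 50 0 10; 0 -10 50 0 10'; python3 -m jog '0 -2 8 0 10; 0 0 0 0 10; 0 0 0 0 10; 0 0 0 0 6; 0 0 0 0 0'
python3 - <<'E'
from h import *
W=cap('wrist'); s=W['s']; R=s['ee_rot'];t=s['tcp_pos']; v=W['hsv'][140:200,257,2]; print(v.tolist())
for y in (160,165,170,175,180): print(y,(R.T@(plane(W,(257,y),t[2]+.020)-t)).round(4))
E
```

```text
time_s: 25.3
tcp_pos: [0.542, -0.4557, 0.2731]
ee_rot: [[-0.669, 0.743, 0.001], [0.743, 0.669, -0.0], [-0.001, 0.0, -1.0]]
wrist_force: [1.0, 0.4, -2.2]
gripper_width: 0.41
gripper_force: 29.6
time_s: 25.92
tcp_pos: [0.5419, -0.2444, 0.321]
ee_rot: [[-0.999, 0.047, 0.001], [0.047, 0.999, 0.0], [-0.001, 0.0, -1.0]]
wrist_force: [1.2, 0.4, -1.8]
gripper_width: 0.415
gripper_force: 29.6
time_s: 26.55
tcp_pos: [0.5115, 0.0054, 0.321]
ee_rot: [[-0.678, -0.735, 0.001], [-0.735, 0.678, 0.001], [-0.001, -0.001, -1.0]]
wrist_force: [0.8, 0.4, -2.4]
gripper_width: 0.411
gripper_force: 29.6
time_s: 27.18
tcp_pos: [0.5101, 0.0119, 0.3207]
ee_rot: [[-0.123, -0.992, 0.001], [-0.992, 0.123, 0.001], [-0.001, -0.001, -1.0]]
wrist_force: [-0.6, -0.3, -1.8]
gripper_width: 0.417
gripper_force: 29.6
[221, 221, 218, 220, 220, 219, 223, 225, 224, 217, 216, 218, 220, 230, 167, 84, 71, 78, 77, 79, 80, 77, 75, 75, 81, 69, 70, 76, 88, 86, 85, 95, 94, 116, 117, 117, 120, 118, 114, 122, 154, 153, 149, 154, 149, 149, 149, 151, 161, 183, 181, 181, 181, 184, 181, 193, 215, 211, 213, 213]
160 [ 0.0511  0.0006 -0.02  ]
165 [ 0.0488  0.0006 -0.02  ]
170 [ 0.0464  0.0006 -0.02  ]
175 [ 0.044   0.0006 -0.02  ]
180 [ 0.0417  0.0006 -0.02  ]
```

```bash
python3 -m jog '0 0 -2 -50 0; 0 0 0 -50 0; 0 0 0 -45 0; 0 0 0 -30 0; 0 0 0 -10 0'; python3 -m jog '0 0 0 -10 0; 0 0 0 -6 0; 0 0 0 -4 0; 0 0 0 0 0'
```

```text
time_s: 27.85
tcp_pos: [0.5096, 0.0096, 0.1334]
ee_rot: [[-0.123, -0.992, -0.003], [-0.992, 0.123, -0.001], [0.001, 0.003, -1.0]]
wrist_force: [0.5, 0.8, -2.0]
gripper_width: 0.414
gripper_force: 29.6
time_s: 28.35
tcp_pos: [0.5107, 0.01, 0.1151]
ee_rot: [[-0.122, -0.993, 0.0], [-0.993, 0.122, 0.0], [-0.0, -0.0, -1.0]]
wrist_force: [-1.2, 0.7, -2.5]
gripper_width: 0.415
gripper_force: 29.6
```

```bash
python3 -m jog '0.6 0 0 0 0; 0.6 0 0 0 0; 0.6 0 0 20 0; 0.6 0 0 50 0; 0.6 0 0 60 0'; python3 -m jog '0 0 0 60 0; 0 0 0 50 0; 0 10 30 0 0; 0 40 50 0 0; 0 30 50 0 0'; python3 -m jog '0 10 45 0 0; 0 0 5 0 0;0 0 0 0 0'
python3 - <<'E'
from h import *
S=cap('scene');T=cap('top'); print(T['s']['tcp_pos'])
for v in(S,T):
    b=max([q for q in blobs(v,*YEL,100) if np.hypot(*(q[0]-proj(v,(.595,.145,.26))))<20],key=lambda q:q[1],default=None)
    print(b and (b[0],b[1],box(b[2]).tolist()))
    print([(q[0].tolist(),q[1]) for q in blobs(v,(20,60,120),(36,255,255),12) if np.hypot(*(q[0]-proj(v,(.58,.02,.13))))<50])
cv2.imwrite('pics/s4.png',np.hstack([cv2.resize(v['pixels'][y:y+100,x:x+100,::-1],(400,400),interpolation=cv2.INTER_CUBIC) for v,x,y in((T,160,120),(S,280,150))]))
E
```

```text
time_s: 28.98
tcp_pos: [0.5101, 0.0097, 0.2459]
ee_rot: [[-0.121, -0.993, -0.002], [-0.993, 0.121, -0.001], [0.001, 0.001, -1.0]]
wrist_force: [1.8, 0.9, 0.7]
gripper_width: 0.599
gripper_force: 0.0
time_s: 29.6
tcp_pos: [0.5906, 0.1398, 0.3558]
ee_rot: [[-0.122, -0.992, 0.002], [-0.992, 0.122, 0.001], [-0.001, -0.002, -1.0]]
wrist_force: [1.4, -0.9, 0.4]
gripper_width: 0.117
gripper_force: 0.0
time_s: 29.98
tcp_pos: [0.5995, 0.1888, 0.355]
ee_rot: [[-0.121, -0.993, 0.0], [-0.993, 0.121, -0.0], [0.0, -0.0, -1.0]]
wrist_force: [-0.3, 0.2, 0.2]
gripper_width: 0.005
gripper_force: 0.0
[0.59939109 0.18811094 0.35538492]
(array([366.9, 175.8]), 391, [[347.084228515625, 158.36517333984375], [369.43255615234375, 153.20785522460938], [378.98876953125, 194.61798095703125], [356.64044189453125, 199.77529907226562]])
[([313.1, 182.4], 53), ([316.4, 203.1], 59), ([319.8, 226.1], 71)]
(array([163.5, 150.3]), 354, [[154.71392822265625, 170.2530059814453], [159.474609375, 128.5970916748047], [178.48345947265625, 130.76954650878906], [173.7227783203125, 172.4254608154297]])
[([163.5, 150.3], 361), ([210.0, 138.5], 60), ([208.1, 160.3], 61), ([206.2, 182.1], 61)]
```

View pics/s4.png

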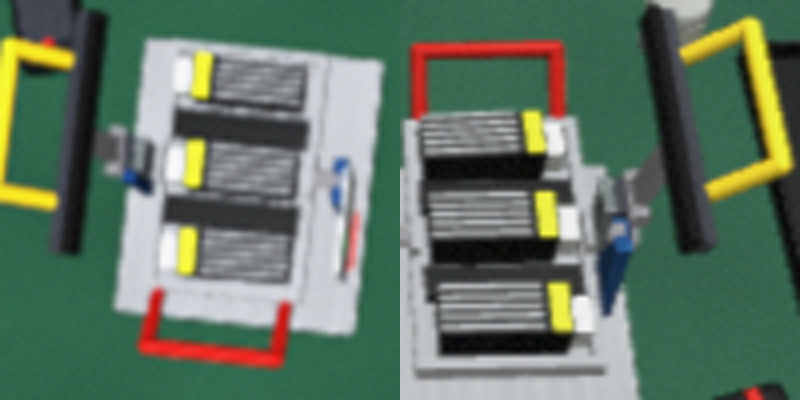

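All three modules sit flat in the pockets, with the connectors (white, at the hinge end) in a line. The clamp is still leaning open, so I'll push it over.

```bash
python3 -m jog '0 0 0 -40 0; 0 0 0 -40 0; 0 0 0 -20 0; 0 0 0 0 0'; python3 -m jog '0 -1 -12 0 0; 0 -2 -14 0 0; 0 -2 -14 0 0; 0 -1 -14 0 0; 0 -2 -14 0 0'; python3 -m jog '0 -2 -14 0 0; 0 -1 -14 0 0; 0 -2 -14 0 0; 0 -2 -14 0 0; 0 -1 -10 0 0'
python3 - <<'E'
from h import *
S=cap('scene')
print([(q[0].tolist(),q[1]) for q in blobs(S,*YEL,40)])
cv2.imwrite('pics/s5.png',cv2.resize(S['pixels'][120:270,240:440,::-1],(800,600),interpolation=cv2.INTER_CUBIC))
E
```

```text
time_s: 30.58
tcp_pos: [0.5988, 0.1871, 0.2539]
ee_rot: [[-0.123, -0.992, -0.003], [-0.992, 0.123, -0.002], [0.002, 0.002, -1.0]]
wrist_force: [0.6, 0.1, 0.0]
gripper_width: 0.006
gripper_force: 0.0
time_s: 31.2
tcp_pos: [0.5915, 0.1196, 0.2551]
ee_rot: [[-0.122, -0.993, 0.0], [-0.993, 0.122, 0.0], [-0.0, -0.0, -1.0]]
wrist_force: [-0.3, 0.5, 0.6]
gripper_width: 0.002
gripper_force: 0.3
time_s: 31.82
tcp_pos: [0.5834, 0.0537, 0.2549]
ee_rot: [[-0.122, -0.993, -0.0], [-0.993, 0.122, -0.0], [0.0, 0.0, -1.0]]
wrist_force: [0.2, -0.8, 0.3]
gripper_width: 0.006
gripper_force: 0.0
[([322.1, 180.1], 179), ([108.0, 185.7], 41), ([22.6, 256.1], 881), ([319.6, 226.0], 67), ([450.1, 264.6], 540), ([157.3, 270.9], 298), ([304.1, 285.2], 556), ([125.6, 310.4], 856)]
```

View pics/s5.png

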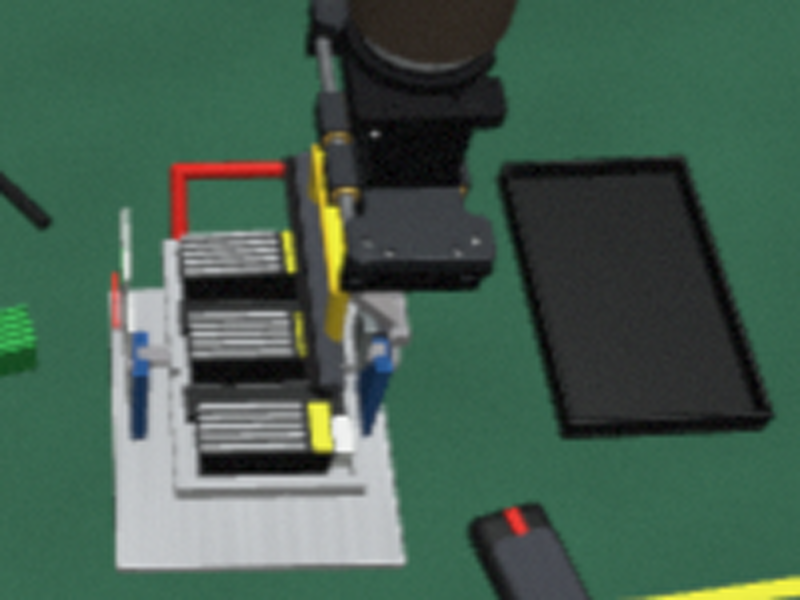

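The clamp is now past its balance point at about 1 rad, with the yellow handle at (330,240). I'll push a bit further so it falls shut.

```bash
python3 -m jog '0 -1 -12 0 0; 0 -2 -12 0 0; 0 -1 -12 0 0; 0 0 0 0 0; 0 0 0 0 0'; python3 -m jog '0 0 0 50 0; 0 -30 0 40 0; 0.4 -50 -10 0 0; 0.4 -50 0 0 0; 0.4 0 0 0 0'
python3 - <<'E'
from h import *
S=cap('scene');T=cap('top')
for v in(S,T): print([(q[0].tolist(),q[1]) for q in blobs(v,*YEL,20) if np.hypot(*(q[0]-proj(v,(.58,.02,.13))))<60])
cv2.imwrite('pics/s6.png',np.hstack([cv2.resize(v['pixels'][y:y+100,x:x+100,::-1],(400,400),interpolation=cv2.INTER_CUBIC) for v,x,y in((T,160,120),(S,265,150))]))
E
```

```text
time_s: 32.5
tcp_pos: [0.5797, 0.0188, 0.2549]
ee_rot: [[-0.122, -0.993, 0.0], [-0.993, 0.122, 0.0], [-0.0, -0.0, -1.0]]
wrist_force: [-0.0, -0.3, 0.2]
gripper_width: 0.001
gripper_force: 0.0
time_s: 33.12
tcp_pos: [0.4471, 0.0086, 0.3461]
ee_rot: [[-0.12, -0.993, 0.002], [-0.993, 0.12, 0.001], [-0.001, -0.002, -1.0]]
wrist_force: [0.9, 0.6, 0.1]
gripper_width: 0.264
gripper_force: 0.0
[([295.8, 196.0], 316), ([312.9, 182.4], 46), ([316.3, 206.0], 24), ([319.6, 225.9], 66)]
[([229.1, 114.3], 411), ([210.2, 138.7], 50), ([226.3, 159.3], 283)]
```

View pics/s6.png

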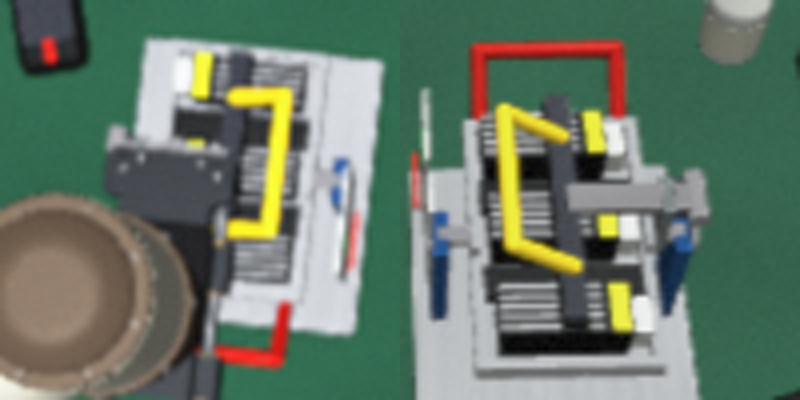

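The clamp is shut across all three modules, handle at (515,190) in the right half. Next is the red handle.

```bash
python3 -m jog '0.4 -11 12 -50 0; 0.4 0 0 -50 0; 0.4 0 0 -50 0; 0.4 0 0 -40 0; 0.4 0 0 -20 0'; python3 -m jog '0.4 0 0 -16 0; 0.4 0 0 0 0; 0 0 0 0 0; 0 0 0 0 0; 0 0 0 0 0'; python3 -m jog '0 0 0 0 0; 0 0 0 0 0'
```

```text
time_s: 33.85
tcp_pos: [0.4386, 0.0207, 0.132]
ee_rot: [[-0.122, -0.993, -0.004], [-0.993, 0.122, -0.002], [0.002, 0.004, -1.0]]
wrist_force: [-0.1, -0.1, 0.7]
gripper_width: 0.4
gripper_force: 0.0
time_s: 34.48
tcp_pos: [0.4364, 0.0207, 0.1184]
ee_rot: [[-0.123, -0.992, -0.006], [-0.992, 0.123, -0.0], [0.001, 0.006, -1.0]]
wrist_force: [-13.2, 7.3, 8.0]
gripper_width: 0.141
gripper_force: 7.0
time_s: 34.72
tcp_pos: [0.4358, 0.0207, 0.1184]
ee_rot: [[-0.123, -0.992, -0.006], [-0.992, 0.123, -0.0], [0.001, 0.006, -1.0]]
wrist_force: [-8.5, 6.0, 4.8]
gripper_width: 0.129
gripper_force: 30.0
```

```bash
python3 -m jog '0 0 0 11 0; 0 2.5 -0.5 10.5 0; 0 3.5 -0.5 10.5 0; 0 4.5 -0.5 10 0; 0 5 -0.5 10 0'; python3 -m jog '0 6 -0.7 9 0; 0 6.5 -0.8 9 0; 0 7 -1 8.5 0; 0 0 0 0 0; 0 0 0 0 0'
python3 - <<'E'
from h import *
s=r.sense();t=s['tcp_pos'];X=np.array([.9925,-.122]); x=(t[:2]-[.578,.0035])@X
print(t,s['wrist_force'],'x',x,'tilt from x',np.arccos(-x/.1444)-.139,'from z',np.arcsin((t[2]-.1184+.020)/.1444)-.139)
S=cap('scene');W=cap('wrist')
cv2.imwrite('pics/s7.png',np.hstack([cv2.resize(S['pixels'][130:250,240:360,::-1],(400,400),interpolation=cv2.INTER_CUBIC),cv2.resize(W['pixels'][:,:,::-1],(400,300))[:,:,:].repeat(1,0) if 0 else cv2.copyMakeBorder(cv2.resize(W['pixels'][:,:,::-1],(400,300)),0,100,0,0,0)]))
E
```

```text
time_s: 35.35
tcp_pos: [0.4526, 0.0186, 0.1708]
ee_rot: [[-0.123, -0.992, -0.004], [-0.992, 0.123, 0.0], [0.0, 0.004, -1.0]]
wrist_force: [-4.3, 4.0, -7.1]
gripper_width: 0.128
gripper_force: 30.0
time_s: 35.98
tcp_pos: [0.4717, 0.0161, 0.1987]
ee_rot: [[-0.122, -0.993, -0.004], [-0.993, 0.122, -0.0], [0.001, 0.004, -1.0]]
wrist_force: [-9.4, 5.2, 4.8]
gripper_width: 0.128
gripper_force: 30.0
[0.47166441 0.01609764 0.19871883] [-9.43473278  5.19423341  4.82577153] x -0.10707498893669935 tilt from x 0.5964684374535112 from z 0.6290427111466439
```

View pics/s7.png

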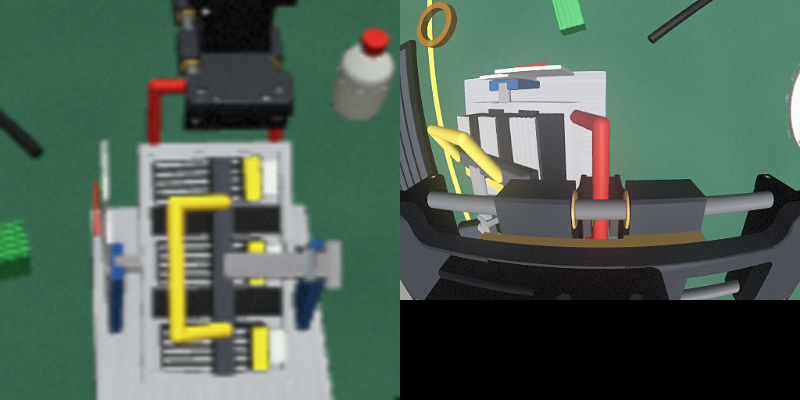

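The scene crop shows the cradle tilted with the clamp shut and the modules in place, at about 0.61 rad by the handle position. I'll hold it there, then lower.

```bash
for i in 1 2 3 4; do python3 -m jog '0 0 0 0 0; 0 0 0 0 0; 0 0 0 0 0; 0 0 0 0 0; 0 0 0 0 0' | egrep 'time|tcp|force'; done; python3 -m jog '0 -7 1 -8.5 0; 0 -6.5 0.8 -9 0; 0 -6 0.7 -9 0; 0 -5 0.5 -10 0; 0 -4.5 0.5 -10 0'; python3 -m jog '0 -3.5 0.5 -10.5 0; 0 -2.5 0.5 -10.5 0; 0 0 0 -11 0; 0 0 0 -3 0; 0 0 0 0 0'
```

```text
time_s: 36.7
tcp_pos: [0.4717, 0.0161, 0.1987]
wrist_force: [-8.8, 6.2, 4.4]
gripper_force: 30.0
time_s: 37.33
tcp_pos: [0.4717, 0.0161, 0.1987]
wrist_force: [-8.3, 5.9, 4.4]
gripper_force: 30.0
time_s: 37.95
tcp_pos: [0.4717, 0.0161, 0.1987]
wrist_force: [-9.1, 4.9, 4.2]
gripper_force: 30.0
time_s: 38.58
tcp_pos: [0.4717, 0.0161, 0.1987]
wrist_force: [-8.7, 5.9, 3.6]
gripper_force: 30.0
time_s: 39.2
tcp_pos: [0.4449, 0.0195, 0.1539]
ee_rot: [[-0.121, -0.993, 0.002], [-0.993, 0.121, -0.0], [0.0, -0.002, -1.0]]
wrist_force: [-9.0, 1.7, 10.4]
gripper_width: 0.127
gripper_force: 30.0
time_s: 39.83
tcp_pos: [0.4359, 0.0204, 0.1181]
ee_rot: [[-0.122, -0.993, -0.006], [-0.993, 0.122, -0.001], [0.002, 0.006, -1.0]]
wrist_force: [-16.8, 8.1, 17.5]
gripper_width: 0.129
gripper_force: 30.0
```

```bash
python3 -m jog '0.4 0 0 0 0; 0.4 0 0 0 0; 0.4 0 0 0 0; 0.4 0 0 30 0; 0.4 0 0 50 0'; python3 -m jog '0.3 0 0 60 -9; 0.3 0 0 0 -9; 0.3 0 0 0 -9; 0.3 0 0 0 -9; 0.3 0 0 0 -9'; python3 -m jog '0.3 0 0 0 -9; 0.3 0 0 0 -9; 0.3 0 0 0 -9; 0.3 0 0 0 -9; 0.3 0 0 0 -9'
python3 - <<'E'
from h import *
np.set_printoptions(precision=4,suppress=True)
S=cap('scene');T=cap('top');W=cap('wrist');print(W['s']['tcp_pos'],W['s']['ee_rot'][:,1])
for n,v,ax,last in(('S',S,1,0),('T',T,1,1)):
    q=[b for b in blobs(v,*YEL,100) if np.hypot(*(b[0]-proj(v,(.575,-.02,.17))))<20]
    m=q[0][2]; rows=[(y,np.flatnonzero(m[y])) for y in range(m.shape[0]) if m[y].any()]
    print(n,q[0][0],q[0][1],[(y,int(x[0]),int(x[-1])) for y,x in rows][::4], rows[0][0],rows[-1][0])
a=np.linspace(.2355,2.0,17); P=np.c_[-np.cos(a),np.sin(a)]*128.5; d=np.diff(P,axis=0)
print(np.c_[d[:,0]*.122,d[:,0]*.9925,d[:,1]].round(1).tolist())
Rd=[b for b in blobs(T,(0,120,90),(5,255,255),50)]; print('red T',[(b[0],b[1]) for b in Rd])
E
```

```text
time_s: 40.45
tcp_pos: [0.4396, 0.0203, 0.197]
ee_rot: [[-0.121, -0.993, 0.0], [-0.993, 0.121, -0.002], [0.002, -0.001, -1.0]]
wrist_force: [1.2, -0.1, 0.7]
gripper_width: 0.398
gripper_force: 0.0
time_s: 41.08
tcp_pos: [0.4404, 0.0205, 0.2575]
ee_rot: [[-0.791, -0.612, 0.005], [-0.612, 0.791, -0.0], [-0.004, -0.003, -1.0]]
wrist_force: [0.5, -0.1, -0.5]
gripper_width: 0.301
gripper_force: 0.0
time_s: 41.7
tcp_pos: [0.4404, 0.0205, 0.2575]
ee_rot: [[-0.992, 0.127, 0.005], [0.127, 0.992, -0.0], [-0.005, 0.0, -1.0]]
wrist_force: [0.1, -0.2, 1.4]
gripper_width: 0.297
gripper_force: 0.0
[0.4402 0.0206 0.2572] [0.1213 0.9926 0.0005]
S [295.9 196. ] 320 [(176, 289, 293), (180, 289, 302), (184, 289, 306), (188, 289, 293), (192, 290, 294), (196, 290, 294), (200, 290, 294), (204, 290, 294), (208, 291, 295), (212, 292, 303), (216, 302, 310)] 176 218
T [225.5 160.5] 302 [(142, 217, 232), (146, 218, 232), (150, 228, 232), (154, 227, 232), (158, 227, 231), (162, 227, 230), (166, 226, 230), (170, 226, 229), (174, 225, 230), (178, 213, 228)] 142 179
[[0.5, 4.0, 13.6], [0.7, 5.5, 13.0], [0.8, 6.9, 12.4], [1.0, 8.2, 11.5], [1.2, 9.4, 10.5], [1.3, 10.5, 9.4], [1.4, 11.5, 8.2], [1.5, 12.3, 6.9], [1.6, 13.0, 5.5], [1.7, 13.5, 4.0], [1.7, 13.8, 2.5], [1.7, 14.0, 0.9], [1.7, 14.0, -0.6], [1.7, 13.9, -2.2], [1.7, 13.6, -3.7], [1.6, 13.1, -5.2]]
red T []
```

Run:
```python
from h import *
S=cap('scene');T=cap('top')
print(tri((S,(291,178)),(T,(230.5,143.5)))); print(tri((S,(293,211)),(T,(227.2,176.5))));print(tri((S,(292,195)),(T,(229,161))))
```

```text
(array([ 0.60263643, -0.05205817,  0.29421918]), np.float64(0.0011415559923798433))
(array([ 0.54112381, -0.01708774,  0.02890347]), np.float64(0.0003963947877452382))
(array([ 0.57272403, -0.03614487,  0.17182388]), np.float64(0.0007758595781825275))
```

```bash
python3 -m jog '0.3 45 -19 0 0; 0.3 45 -19 0 0; 0.3 43 -19 0 0; 0.3 0 0 0 0; 0.3 0 0 -35 0'; python3 -m jog '0.3 0 0 -30 0; 0.3 0 0 -16 0; 0.3 0 0 0 0; 0 0 0 0 0; 0 0 0 0 0'; python3 -m jog '0 0 0 0 0; 0 0 0 0 0'
```

```text
time_s: 42.58
tcp_pos: [0.5737, -0.0364, 0.2229]
ee_rot: [[-0.993, 0.12, 0.007], [0.12, 0.993, 0.0], [-0.007, 0.001, -1.0]]
wrist_force: [0.5, -0.1, -0.7]
gripper_width: 0.296
gripper_force: 0.0
time_s: 43.2
tcp_pos: [0.5723, -0.0361, 0.1762]
ee_rot: [[-0.993, 0.121, 0.003], [0.121, 0.993, 0.0], [-0.003, 0.001, -1.0]]
wrist_force: [1.0, -0.1, -0.3]
gripper_width: 0.151
gripper_force: 1.5
time_s: 43.45
tcp_pos: [0.5722, -0.0368, 0.1762]
ee_rot: [[-0.993, 0.121, 0.002], [0.121, 0.993, -0.001], [-0.002, -0.001, -1.0]]
wrist_force: [0.3, -2.7, 5.2]
gripper_width: 0.125
gripper_force: 30.0
```

```bash
python3 -m jog '0 0.5 4 13.5 0; 0 0.7 5.5 13 0; 0 0.8 7 12.5 0; 0 1 8 11.5 0; 0 1 9.5 10.5 0'; python3 -m jog '0 1.3 10.5 9.5 0; 0 1.4 11.5 8 0; 0 1.5 12.5 7 0; 0 1.6 13 5.5 0; 0 1.7 13.5 4 0'; python3 -m jog '0 1.7 14 2.5 0; 0 1.7 14 1 0; 0 1.7 14 -0.5 0; 0 1.7 14 -2 0; 0 1.7 13.5 -3.5 0'; python3 -m jog '0 1.6 13 -5 0; 0 0 0 0 0; 0 0 0 0 0'
```

```text
time_s: 44.08
tcp_pos: [0.5762, -0.0049, 0.2377]
ee_rot: [[-0.993, 0.122, 0.001], [0.122, 0.993, -0.005], [-0.002, -0.005, -1.0]]
wrist_force: [1.0, -9.4, 3.6]
gripper_width: 0.126
gripper_force: 30.0
time_s: 44.7
tcp_pos: [0.5842, 0.0575, 0.2729]
ee_rot: [[-0.993, 0.122, 0.004], [0.122, 0.993, -0.002], [-0.005, -0.002, -1.0]]
wrist_force: [1.0, -5.6, 5.4]
gripper_width: 0.126
gripper_force: 30.0
time_s: 45.32
tcp_pos: [0.5929, 0.1292, 0.2672]
ee_rot: [[-0.993, 0.122, 0.003], [0.122, 0.993, 0.0], [-0.003, 0.001, -1.0]]
wrist_force: [5.4, -3.7, 0.4]
gripper_width: 0.129
gripper_force: 30.0
time_s: 45.7
tcp_pos: [0.5946, 0.1428, 0.2619]
ee_rot: [[-0.993, 0.121, 0.003], [0.121, 0.993, 0.002], [-0.003, 0.002, -1.0]]
wrist_force: [5.3, 0.4, 0.5]
gripper_width: 0.129
gripper_force: 30.0
```

```bash
python3 -m jog '0.3 0 0 0 0; 0.3 0 0 0 0; 0.3 0 0 20 0; 0.3 0 0 40 0; 0.6 0 -20 40 0'; python3 -m jog '0.6 -20 -50 0 9; 0.6 -30 -50 0 9; 0.6 -30 -10 0 9; 0.6 0 0 0 9; 0.6 0 0 0 9'; python3 -m jog '0.6 0 0 0 9; 0.6 0 0 0 9; 0.6 0 0 0 9; 0.6 0 0 0 9; 0.6 0 0 0 9'
python3 - <<'E'
from h import *
S=cap('scene'); T=cap('top'); print(S['s']['tcp_pos'])
ye=((20,60,120),(36,255,255))
for v in(S,T): print([(q[0].tolist(),q[1]) for q in blobs(v,*ye,15) if np.hypot(*(q[0]-proj(v,(.58,.06,.15))))<70])
cv2.imwrite('pics/s8.png',cv2.resize(S['pixels'][120:270,240:440,::-1],(800,600),interpolation=cv2.INTER_CUBIC))
W=cap('wrist'); print('bottle',plane(T,(156.7,233.8),.1))
E
```

```text
time_s: 46.32
tcp_pos: [0.5924, 0.1223, 0.3622]
ee_rot: [[-0.993, 0.12, -0.003], [0.12, 0.993, 0.0], [0.003, -0.0, -1.0]]
wrist_force: [1.1, -1.0, 0.0]
gripper_width: 0.353
gripper_force: 0.0
time_s: 46.95
tcp_pos: [0.5121, 0.0113, 0.362]
ee_rot: [[-0.785, -0.62, -0.001], [-0.62, 0.785, 0.001], [0.0, 0.002, -1.0]]
wrist_force: [0.0, -0.1, -0.3]
gripper_width: 0.595
gripper_force: 0.0
time_s: 47.58
tcp_pos: [0.5125, 0.0118, 0.3615]
ee_rot: [[-0.116, -0.993, -0.002], [-0.993, 0.116, 0.001], [-0.0, 0.002, -1.0]]
wrist_force: [0.1, 0.2, 0.6]
gripper_width: 0.6
gripper_force: 0.0
[0.51250196 0.0117511  0.36153931]
[([366.6, 175.6], 397), ([313.2, 182.5], 52), ([316.3, 203.2], 59), ([319.8, 226.0], 72)]
[([229.8, 114.2], 445), ([206.6, 181.0], 16)]
bottle [0.35977074 0.19828615 0.1       ]
```

View pics/s8.png

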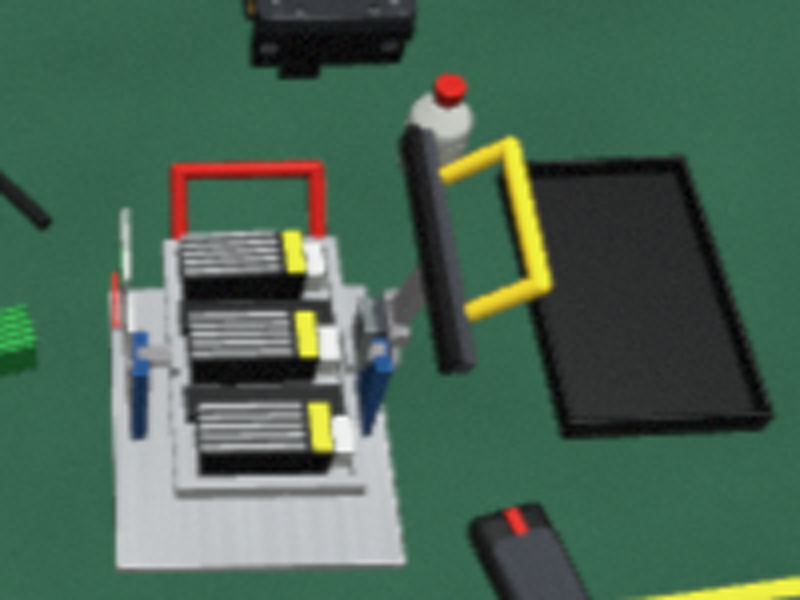

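The clamp is open in its starting pose, the cradle is level with the red pointer back, and the modules are unmoved. Next I'll pick from pocket 1.

```bash
python3 -m jog '0.6 -2 -2 -60 0; 0.6 0 0 -60 0; 0.6 0 0 -50 0; 0.6 0 0 -40 0; 0.6 0 0 -20 0'; python3 -m jog '0.6 0 0 -15 0; 0.6 0 0 0 0; 0 0 0 0 0; 0 0 0 0 0; 0 0 0 0 0'; python3 -m jog '0 0 0 0 0; 0 0 0 10 0; 0 0 0 40 0; 0 0 0 60 0; 0 0 0 60 0'; python3 -m jog '0 0 0 60 0; 0 0 0 20 0; 0 0 0 0 0'
```

```text
time_s: 48.35
tcp_pos: [0.5095, 0.009, 0.1297]
ee_rot: [[-0.125, -0.992, -0.005], [-0.992, 0.125, -0.001], [0.001, 0.005, -1.0]]
wrist_force: [0.6, 0.4, 0.5]
gripper_width: 0.6
gripper_force: 0.0
time_s: 48.98
tcp_pos: [0.5115, 0.0094, 0.1182]
ee_rot: [[-0.122, -0.993, 0.001], [-0.993, 0.122, 0.0], [-0.001, -0.001, -1.0]]
wrist_force: [-1.5, 1.0, 2.2]
gripper_width: 0.416
gripper_force: 29.7
time_s: 49.6
tcp_pos: [0.5106, 0.0091, 0.2888]
ee_rot: [[-0.122, -0.993, -0.001], [-0.993, 0.122, -0.0], [0.0, 0.001, -1.0]]
wrist_force: [1.9, 0.5, -2.8]
gripper_width: 0.407
gripper_force: 29.8
time_s: 49.98
tcp_pos: [0.5114, 0.0094, 0.3688]
ee_rot: [[-0.122, -0.993, 0.003], [-0.993, 0.122, 0.001], [-0.002, -0.003, -1.0]]
wrist_force: [0.5, 0.9, -2.0]
gripper_width: 0.414
gripper_force: 29.8
```

```bash
python3 -m jog '0 10 40 0 0; 0 11 60 0 0; 0 11 60 0 0; 0 11 60 0 1; 0 11 55 0 0'; python3 -m jog '0 11 20 0 0; 0 0 0 -60 0; 0 0 0 -60 0; 0 0 0 -60 0; 0 0 0 -60 0'; python3 -m jog '0 0 0 -50 0; 0 0 0 -30 0; 0 0 0 0 0; 0 0 0 0 0'
```

```text
time_s: 50.6
tcp_pos: [0.5646, 0.2861, 0.3644]
ee_rot: [[-0.104, -0.995, -0.004], [-0.995, 0.104, -0.002], [0.003, 0.004, -1.0]]
wrist_force: [1.3, 0.0, -1.9]
gripper_width: 0.412
gripper_force: 29.8
time_s: 51.22
tcp_pos: [0.5746, 0.3031, 0.123]
ee_rot: [[-0.105, -0.995, -0.004], [-0.995, 0.105, -0.002], [0.003, 0.003, -1.0]]
wrist_force: [0.8, -0.1, -2.2]
gripper_width: 0.412
gripper_force: 29.8
time_s: 51.72
tcp_pos: [0.5766, 0.3044, 0.0478]
ee_rot: [[-0.104, -0.995, 0.001], [-0.995, 0.104, 0.0], [-0.0, -0.001, -1.0]]
wrist_force: [0.1, 0.6, -1.5]
gripper_width: 0.413
gripper_force: 29.8
```

```bash
python3 -m jog '0 0 0 -10 0; 0 0 0 -5 0; 0 0 0 -3 0; 0 0 0 0 0; 0 0 0 0 0'
```

```text
time_s: 52.35
tcp_pos: [0.5762, 0.3042, 0.0303]
ee_rot: [[-0.104, -0.995, 0.0], [-0.995, 0.104, 0.0], [-0.0, -0.0, -1.0]]
wrist_force: [-3.4, -0.8, 4.7]
gripper_width: 0.408
gripper_force: 29.8
```

```bash
python3 -m jog '0.5 0 0 0 0; 0.5 0 0 0 0; 0.5 0 0 20 0; 0.5 0 0 60 0; 0.5 0 0 60 0'; python3 -m jog '0.5 0 0 60 0; 0.5 0 0 60 0; 0.5 0 0 60 0; 0.5 0 -4 5 0; 0.6 0 -60 0 0'; python3 -m jog '0.6 0 -60 0 0; 0.6 0 -60 0 -1; 0.6 0 -60 0 0; 0.6 0 -60 0 0; 0.6 0 0 0 0'; python3 -m jog '0.6 0 0 0 0'
```

```text
time_s: 52.98
tcp_pos: [0.5763, 0.3042, 0.1701]
ee_rot: [[-0.104, -0.995, -0.001], [-0.995, 0.104, -0.001], [0.001, 0.0, -1.0]]
wrist_force: [0.5, 2.0, 0.6]
gripper_width: 0.501
gripper_force: 0.0
time_s: 53.6
tcp_pos: [0.5764, 0.2423, 0.3531]
ee_rot: [[-0.1, -0.995, -0.0], [-0.995, 0.1, 0.001], [-0.001, 0.0, -1.0]]
wrist_force: [0.3, -0.4, 0.1]
gripper_width: 0.549
gripper_force: 0.0
time_s: 54.22
tcp_pos: [0.5758, -0.0034, 0.3536]
ee_rot: [[-0.127, -0.992, -0.001], [-0.992, 0.127, -0.0], [0.0, 0.001, -1.0]]
wrist_force: [0.2, 0.5, -0.0]
gripper_width: 0.599
gripper_force: 0.0
time_s: 54.35
tcp_pos: [0.5762, 0.0002, 0.3535]
ee_rot: [[-0.122, -0.992, -0.001], [-0.992, 0.122, 0.0], [-0.0, 0.001, -1.0]]
wrist_force: [0.1, 0.9, 0.2]
gripper_width: 0.603
gripper_force: 0.0
```

Descend to 0.115 (−238), grip, and lift.

```bash
python3 -m jog '0.6 0 0 -60 0; 0.6 0 0 -60 0; 0.6 0 0 -50 0; 0.6 0 0 -40 0; 0.6 0 0 -15 0'; python3 -m jog '0.6 0 0 -12 0; 0.6 0 0 0 0; 0 0 0 0 0; 0 0 0 0 0; 0 0 0 0 0'; python3 -m jog '0 0 0 0 0; 0 0 0 10 0; 0 0 0 40 0; 0 0 0 60 0; 0 0 0 60 0'; python3 -m jog '0 0 0 60 0; 0 0 0 20 0; 0 0 0 0 0'
```

```text
time_s: 54.98
tcp_pos: [0.5748, 0.0014, 0.1264]
ee_rot: [[-0.12, -0.993, -0.005], [-0.993, 0.12, -0.001], [0.002, 0.005, -1.0]]
wrist_force: [0.4, 1.0, -0.3]
gripper_width: 0.597
gripper_force: 0.0
time_s: 55.6
tcp_pos: [0.5767, 0.0003, 0.1184]
ee_rot: [[-0.122, -0.993, 0.002], [-0.993, 0.122, 0.0], [-0.001, -0.002, -1.0]]
wrist_force: [-0.4, 0.7, 3.2]
gripper_width: 0.414
gripper_force: 30.0
time_s: 56.22
tcp_pos: [0.5756, 0.0001, 0.2887]
ee_rot: [[-0.122, -0.993, -0.002], [-0.993, 0.122, -0.0], [0.0, 0.002, -1.0]]
wrist_force: [0.8, 1.0, -1.9]
gripper_width: 0.412
gripper_force: 30.0
time_s: 56.6
tcp_pos: [0.5764, 0.0003, 0.3689]
ee_rot: [[-0.122, -0.993, 0.003], [-0.993, 0.122, 0.001], [-0.002, -0.003, -1.0]]
wrist_force: [0.0, -1.0, -3.1]
gripper_width: 0.41
gripper_force: 30.0
```

```bash
python3 -m jog '0 -10 50 0 0; 0 -11 60 0 0; 0 -11 60 0 0; 0 -11 60 0 1; 0 -11 60 0 0'; python3 -m jog '0 -10 20 0 0; 0 0 0 -60 0; 0 0 0 -60 0; 0 0 0 -60 0; 0 0 0 -60 0'; python3 -m jog '0 0 0 -50 0; 0 0 0 -30 0; 0 0 0 0 0; 0 0 0 0 0'
```

```text
time_s: 57.22
tcp_pos: [0.5208, 0.2917, 0.3647]
ee_rot: [[-0.104, -0.995, -0.004], [-0.995, 0.104, -0.003], [0.003, 0.004, -1.0]]
wrist_force: [0.9, 0.2, -1.7]
gripper_width: 0.41
gripper_force: 30.0
time_s: 57.85
tcp_pos: [0.5113, 0.3086, 0.1245]
ee_rot: [[-0.105, -0.994, -0.002], [-0.994, 0.105, -0.002], [0.002, 0.002, -1.0]]
wrist_force: [0.3, 0.2, -1.9]
gripper_width: 0.411
gripper_force: 30.0
time_s: 58.35
tcp_pos: [0.5129, 0.3103, 0.0483]
ee_rot: [[-0.104, -0.995, 0.001], [-0.995, 0.104, 0.001], [-0.001, -0.001, -1.0]]
wrist_force: [0.3, 0.3, -0.9]
gripper_width: 0.41
gripper_force: 30.0
```

```bash
python3 -m jog '0 0 0 -10 0; 0 0 0 -5 0; 0 0 0 -3 0; 0 0 0 0 0; 0 0 0 0 0';  python3 -m jog '0.5 0 0 0 0; 0.5 0 0 0 0; 0.5 0 0 20 0; 0.5 0 0 60 0; 0.5 0 0 60 0'; python3 -m jog '0.5 0 0 60 0; 0.5 0 0 60 0; 0.5 0 0 60 0; 0.5 3 -10 5 0; 0.6 30 -60 0 0'; python3 -m jog '0.6 30 -60 0 0; 0.6 30 -60 0 -1; 0.6 30 -60 0 0; 0.6 10 -60 0 0; 0.6 0 -6 0 0';python3 -m jog '0.6 0 0 0 0'
```

```text
time_s: 58.98
tcp_pos: [0.5122, 0.3103, 0.0304]
ee_rot: [[-0.104, -0.995, 0.0], [-0.995, 0.104, -0.0], [-0.0, -0.0, -1.0]]
wrist_force: [-2.9, -0.8, 5.8]
gripper_width: 0.407
gripper_force: 30.0
time_s: 59.6
tcp_pos: [0.5122, 0.3101, 0.1703]
ee_rot: [[-0.104, -0.995, -0.001], [-0.995, 0.104, -0.001], [0.001, 0.0, -1.0]]
wrist_force: [0.4, 1.3, 0.4]
gripper_width: 0.497
gripper_force: 0.0
time_s: 60.22
tcp_pos: [0.5428, 0.246, 0.3543]
ee_rot: [[-0.099, -0.995, 0.001], [-0.995, 0.099, 0.002], [-0.002, -0.001, -1.0]]
wrist_force: [1.7, -0.8, -0.4]
gripper_width: 0.549
gripper_force: 0.0
time_s: 60.85
tcp_pos: [0.6372, 0.0068, 0.3524]
ee_rot: [[-0.127, -0.992, -0.003], [-0.992, 0.127, -0.001], [0.001, 0.003, -1.0]]
wrist_force: [-0.8, 0.6, -0.9]
gripper_width: 0.601
gripper_force: 0.0
time_s: 60.98
tcp_pos: [0.6368, 0.0103, 0.3532]
ee_rot: [[-0.123, -0.992, -0.002], [-0.992, 0.123, 0.0], [0.0, 0.002, -1.0]]
wrist_force: [0.5, 0.8, -0.7]
gripper_width: 0.599
gripper_force: 0.0
```

```bash
python3 -m jog '0.6 9 -15.5 -40 0; 0.6 0 0 -60 0; 0.6 0 0 -60 0; 0.6 0 0 -40 0; 0.6 0 0 -20 0'; python3 -m jog '0.6 0 0 0 0; 0.6 0 0 0 0'
```

```text
time_s: 61.6
tcp_pos: [0.6442, -0.0029, 0.131]
ee_rot: [[-0.119, -0.993, -0.005], [-0.993, 0.119, -0.0], [0.001, 0.005, -1.0]]
wrist_force: [0.1, 0.5, 0.8]
gripper_width: 0.601
gripper_force: 0.0
time_s: 61.85
tcp_pos: [0.6468, -0.0037, 0.1356]
ee_rot: [[-0.12, -0.993, 0.002], [-0.993, 0.12, 0.0], [-0.0, -0.002, -1.0]]
wrist_force: [-0.4, 1.0, -0.1]
gripper_width: 0.602
gripper_force: 0.0
```

```bash
python3 -m jog '0.6 -1 -1 -17 0; 0.6 0 0 0 0; 0 0 0 0 0; 0 0 0 0 0; 0 0 0 0 0'; python3 -m jog '0 0 0 0 0; 0 0 0 10 0; 0 0 0 40 0; 0 0 0 60 0; 0 0 0 60 0'; python3 -m jog '0 0 0 60 0; 0 0 0 20 0; 0 0 0 0 0'
```

```text
time_s: 62.48
tcp_pos: [0.6453, -0.0059, 0.1178]
ee_rot: [[-0.122, -0.993, 0.001], [-0.993, 0.122, 0.0], [-0.0, -0.001, -1.0]]
wrist_force: [0.6, -0.4, 0.3]
gripper_width: 0.41
gripper_force: 30.0
time_s: 63.1
tcp_pos: [0.6444, -0.0059, 0.2889]
ee_rot: [[-0.122, -0.993, -0.001], [-0.993, 0.122, -0.0], [0.0, 0.001, -1.0]]
wrist_force: [2.0, 0.4, -2.1]
gripper_width: 0.409
gripper_force: 30.0
time_s: 63.48
tcp_pos: [0.6452, -0.0057, 0.3694]
ee_rot: [[-0.122, -0.993, 0.004], [-0.993, 0.122, 0.001], [-0.002, -0.004, -1.0]]
wrist_force: [0.3, -0.8, -3.2]
gripper_width: 0.415
gripper_force: 30.0
```

```bash
python3 -m jog '0 -25 50 0 0; 0 -32 54 0 0; 0 -33 54 0 0; 0 -33 54 0 1; 0 -33 54 0 0'; python3 -m jog '0 -30 50 0 0; 0 -10 6 0 0; 0 0 0 0 0; 0 0 0 -60 0; 0 0 0 -60 0'; python3 -m jog '0 0 0 -60 0; 0 0 0 -60 0;0 0 0 0 0; 0 0 0 0 0'
```

```text
time_s: 64.1
tcp_pos: [0.4882, 0.259, 0.365]
ee_rot: [[-0.104, -0.995, -0.004], [-0.995, 0.104, -0.002], [0.003, 0.003, -1.0]]
wrist_force: [2.1, 0.6, -2.0]
gripper_width: 0.413
gripper_force: 30.0
time_s: 64.72
tcp_pos: [0.4511, 0.3125, 0.2459]
ee_rot: [[-0.107, -0.994, 0.001], [-0.994, 0.107, 0.001], [-0.001, -0.0, -1.0]]
wrist_force: [0.7, 1.4, -2.9]
gripper_width: 0.413
gripper_force: 30.0
time_s: 65.22
tcp_pos: [0.4524, 0.3143, 0.1295]
ee_rot: [[-0.105, -0.995, 0.003], [-0.995, 0.105, 0.002], [-0.002, -0.003, -1.0]]
wrist_force: [0.3, 1.6, -1.6]
gripper_width: 0.409
gripper_force: 30.0
```

```bash
python3 -m jog '0 -2.5 2 -50 0; 0 0 0 -30 0; 0 0 0 0 0; 0 0 0 -12 0; 0 0 0 0 0'; python3 -m jog '0 0 0 -4 0; 0 0 0 -3 0; 0 0 0 0 0; 0 0 0 0 0'
```

```text
time_s: 65.85
tcp_pos: [0.4484, 0.3164, 0.0363]
ee_rot: [[-0.104, -0.995, 0.001], [-0.995, 0.104, 0.001], [-0.002, -0.001, -1.0]]
wrist_force: [0.4, 0.2, -2.1]
gripper_width: 0.41
gripper_force: 30.0
time_s: 66.35
tcp_pos: [0.4482, 0.3163, 0.0297]
ee_rot: [[-0.104, -0.995, 0.001], [-0.995, 0.104, 0.001], [-0.001, -0.001, -1.0]]
wrist_force: [-2.0, -1.0, 5.6]
gripper_width: 0.411
gripper_force: 30.0
```

Release, back away, and look.

```bash
python3 -m jog '0.5 0 0 0 0; 0.5 0 0 0 0; 0.5 0 0 20 0; 0.5 0 0 60 0; 0.5 0 0 60 0'; python3 -m jog '0.5 0 0 60 0; 0.5 0 0 60 0; 0.5 0 0 60 0; 0.5 0 -10 5 0; 0.6 0 -60 0 0'; python3 -m jog '0.6 -20 -60 0 0; 0.6 -20 -60 0 0; 0.6 0 -60 0 0; 0.6 0 -60 0 0; 0.6 0 0 0 0'
python3 - <<'E'
from h import *
np.set_printoptions(precision=4,suppress=True)
T=cap('top');S=cap('scene')
ye=((20,60,120),(36,255,255))
t=[q[0] for q in blobs(T,*ye,15)]; s=[q[0] for q in blobs(S,*ye,15)]
for p in((.579,.333),(.516,.339),(.452,.345)):
    a=min(t,key=lambda q:np.hypot(*(q-proj(T,(*p,.045)))));b=min(s,key=lambda q:np.hypot(*(q-proj(S,(*p,.045)))))
    print(a,b,tri((T,a),(S,b)))
cv2.imwrite('pics/s9.png',np.hstack([cv2.resize(v['pixels'][y:y+150,x:x+150,::-1],(400,400),interpolation=cv2.INTER_CUBIC) for v,x,y in((T,90,110),(S,280,130))]))
E
```

```text
time_s: 66.97
tcp_pos: [0.4478, 0.3156, 0.1695]
ee_rot: [[-0.104, -0.995, -0.001], [-0.995, 0.104, -0.001], [0.001, 0.001, -1.0]]
wrist_force: [1.7, 0.8, -0.4]
gripper_width: 0.502
gripper_force: 0.0
time_s: 67.6
tcp_pos: [0.4479, 0.2469, 0.3524]
ee_rot: [[-0.101, -0.995, -0.001], [-0.995, 0.101, 0.0], [-0.0, 0.001, -1.0]]
wrist_force: [0.0, -1.2, -1.1]
gripper_width: 0.546
gripper_force: 0.0
time_s: 68.22
tcp_pos: [0.4073, 0.0039, 0.3526]
ee_rot: [[-0.111, -0.994, -0.001], [-0.994, 0.111, -0.0], [0.0, 0.001, -1.0]]
wrist_force: [0.5, 0.3, 0.1]
gripper_width: 0.6
gripper_force: 0.0
[120.9 166.8] [413.  205.1] (array([0.5792, 0.332 , 0.0423]), np.float64(9.974121941654951e-05))
[118.2 185.9] [408.1 187.1] (array([0.5164, 0.3408, 0.042 ]), np.float64(0.00012737209388788114))
[116.5 205.5] [402.4 170. ] (array([0.4522, 0.3464, 0.0418]), np.float64(3.261661536726136e-05))
```

View pics/s9.png

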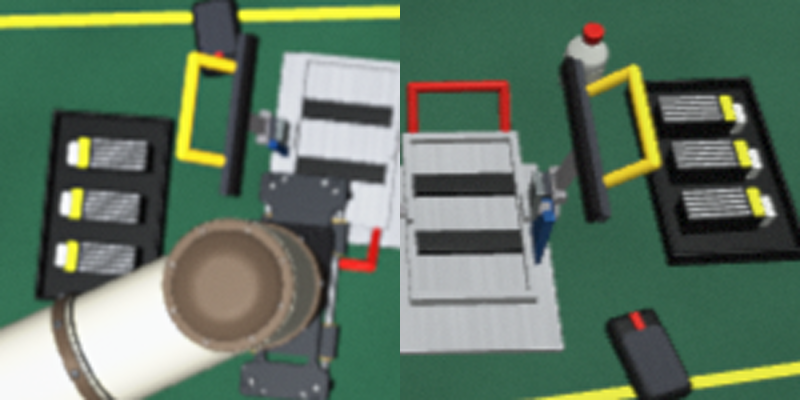

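All three modules stand upright side by side in the tray, stripes at a consistent height of about 0.042 m. The clamp is open, the cradle is level, and the arm is clear.

```bash
python3 -c "
from station import r
print(r.finish_job())"
```

```text
the job is handed in; nothing more can be done
None
```

The job is handed in at about 68 s, with no verdict returned: all three modules were seated, clamped, held at about 35° for over two seconds and brought level, and the last pictures show them upright in the tray, the cradle level and the clamp open.

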